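Unlock the mail organizer's bin with the slot key and tilt it open

TASK

Take the flat-bladed key out of its stand, put its blade in the slotted quarter-turn lock on top of the mail organizer and turn the lock clockwise (seen from above) until it stops; turn it with the key, not with the fingers. Then put the key down in the shallow wooden tray and tilt the organizer's front bin all the way open by its pull bar. Leave the fob, the coaster, the pen and the door wedge where they are.

Things in the scene. Friction and masses are not known exactly. Their poses are not given: they have to be found in the camera images.
- key_center (a point): Centre of the key's black plastic grip: an upright block 28 (key x) x 16 (key y) x 50 mm (key z, up). Below the grip is a steel blade in the key's x-z plane, 22 mm wide along x, 3.5 mm thick (2.2 mm in the last 6 mm) and 24 mm long; the blade's end is 49 mm under this point. The key (about 50 g) is loose. It starts upright, blade down, in its stand, the grip's foot resting on the stand's top; pull it straight up about 30 mm to free it.
- key_tip (a point): Middle of the end of the key's blade, 49 mm under key_center; same axes as the key.
- stand: Fixed brown wooden block 46 (x) x 40 (y) x 30 mm high with a slot along x in its top that holds the key's blade. Origin: centre of the underside.
- organizer: Fixed white steel mail organizer 190 (x) x 244 (y) mm. Origin: under its middle on the console; its front faces its -x, towards the robot, within 0.2 rad. The back part (x above 6 mm) has upright mail compartments, up to 190 mm high. In front of it stand the tilt-out bin (y from -115 to 55 mm) and, beside it at the robot's left, the lock housing (y from 60 to 122 mm, x from -98 to 4 mm), top 116 mm high, with the lock on top.
- cam_head (a point): The lock's round steel head, 38 mm across, upright axis. This point: on the axis at the floor of the slot, 126 mm above the console. Its x axis runs along the slot and towards the flat latch tongue (24 mm wide, 6 mm thick, reaching 50 mm from the axis). The slot is 6.5 mm wide, 10 mm deep (head top 136 mm above the console), open at both ends, 32 mm long, its mouth bevelled to 12 mm wide. The blade has about 0.13 rad of play in it.
- lock (a joint): Lock angle in rad: 0 = locked, slot and tongue across the organizer (tongue towards its -y, over a steel pin inside the bin's side wall, so that the bin cannot tilt); grows as the lock is turned clockwise seen from above, to the stop at 1.571 = unlocked, tongue pointing to the organizer's front (-x). It starts between 0 and 0.2, turns against about 0.08 N m of friction and stays where it is left.
- bin (a joint): Tilt of the bin in rad: 0 = closed, upright; grows as its top tilts out towards the robot, stop at 0.6 = fully open. Stiff hinge (about 2 to 4 N at the pull bar); it stays where it is left. While locked it gives only a little (about 0.06); do not force it.
- bin_pull (a point): Middle of the bin's pull bar: a level round steel bar, 10 mm thick, 90 mm long along the organizer's y, held by a post at each end 34 mm above the rim of the bin's front wall (149 mm above the console when closed). The bin is open above and empty: behind the bar there is 80 mm of free space.
- bin_hinge (a point): Middle of the bin's hinge line, at the bin's lower front edge, 9 mm above the console; the hinge runs along the organizer's y. The pull bar is 140 mm from it.
- tray: Fixed shallow dark wooden tray 150 (x) x 140 (y) x 22 mm high, walls 4 mm, floor about 4 mm thick. Origin: centre of the underside.
- fob: Bystander: black rubberized car fob, 76 x 36 x 13 mm. Origin: middle of its underside.
- coaster: Bystander: round white ceramic coaster, 96 mm across, 8 mm thick. Origin: middle of its underside.
- pen: Bystander: aluminium pen, 125 mm long along its x, 9 mm thick. Origin: near its middle, on the console.
- wedge: Bystander: grey plastic door wedge, 120 (x) x 42 (y) mm, 6 to 31 mm high. Origin: middle of its underside.
Not all that is in view belongs to the job. What is shaped like the part that bears key_center but purple is not meant.

How it is judged (in metres and radians):
On the way, in this order (a step that is already met when the one before it is completed fails the run):
1. the key's blade is in the slot of the still locked lock (horizontal distance between key_tip and cam_head below 0.007 m and z of key_tip in the frame of cam_head below 0.006 m and angle between the z axis of key_tip and the z axis of cam_head, either way round below 0.25 rad and value of joint lock below 0.6 rad), for 0.1 s.
2. the lock has been turned home with the blade in its slot (horizontal distance between key_tip and cam_head below 0.009 m and z of key_tip in the frame of cam_head below 0.009 m and value of joint lock above 1.3 rad), for 0.1 s.
At the end, for the whole second after the job is handed in: The lock stands at its clockwise stop (above 1.3 rad), the bin is tilted open (above 0.5 rad of 0.6) and at rest, and the key is in the tray, lying or standing: grip centre within the tray's walls and under 60 mm above the console (value of joint lock above 1.3 rad and value of joint bin above 0.5 rad and velocity of joint bin below 0.05 rad/s and x of key_center in the frame of tray between -0.072 and 0.072 m and y of key_center in the frame of tray between -0.067 and 0.067 m and height (world z) of key_center below 0.06 m and distance of key_center from where it was at the start of the episode above 0.1 m); the robot touches nothing.
It fails at once if the bin is forced open while it is still locked (value of joint bin above 0.2 rad and value of joint lock below 1 rad).
It fails at once if the fingers push on the lock (contact force between the fingers and lock above 2 N).
It fails at once if a bystander (fob, coaster, pen, wedge) is moved by more than 25 mm (distance of any of fob, coaster, pen, wedge from where it was at the start of the episode above 0.025 m).
It also fails if it takes over 72 s, if anything falls off the work surface, if the arm or the gripper's body presses on something with over 40 N, if the wrist force passes 120 N, or if a joint passes its speed limit or range.

ROBOT

A 6-joint arm with a two-finger parallel gripper is mounted at the origin on the work surface. World frame = base frame: x ahead of the robot, y to its left, z up, the work surface at z = 0. Lengths are in mm, angles in rad, forces in N, time in s.
With the tool pointing down it reaches from about 275 to 750 mm from the base axis. Payload 10.2 kg.
Tool frame: the origin (TCP) lies at the very end of the fingers, on their centre line; the grasp point (between the pads) lies 19 mm behind it; z points along the fingers, x is the direction in which the jaws open and shut, and the axes are right-handed (so a half turn about z gives the same grasp; the last joint's range is limited). The gripper opens to 85 mm and grips with 20 to 120 N. Pads are 22 mm wide; open, the fingers measure 114 mm over their backs; the gripper's body (76 mm by 85 mm) begins 54 mm behind the grasp point. The pads swing forward as they close: fully open they stand 13 mm farther back than shut.
Start: joints at [0.939, 0.313, 1.498, -0, 1.331, -0.223], TCP at [208.705, 481.74, 231.294] pointing down, gripper open.
Joint ranges: [-2.94, 2.94], [-0.97, 2.17], [0.19, 2.56], [-1.23, 4.37], [0.02, 3.11], [-2.88, 2.88]. Speed limits (rad/s): [2.39, 2.39, 3.01, 3.14, 3.14, 3.14].

INTERFACE

Orientations are given as a unit quaternion [w, x, y, z].
In Python, from rig import ctrl, cams gives the robot as it stands.
- The arm moves only by the tool play_rows, never from a script. Its argument "steps" is a list of rows, each a list of 2 entries, a list of its own where there are three numbers: the shift along the tool's x, y, z normalised to -1 to 1, where 1 is 0.75 m, then the turn, a rotation vector about the tool's x, y, z normalised to -1 to 1, where 1 is 45 degrees. A call has 1 to 20 rows; each row shifts and turns the commanded pose from where the row before left it, along the tool's axes as they then stand; what a row does not reach is not made up. A row lasts 1/10 s, in which the tool goes at most 50 mm and 8.59 degrees, less where a joint would pass 70% of its speed; a pose out of reach is approached as far as the arm can. A call with a number of a shift or a turn outside -1 to 1 is refused whole. A call with a gripper value outside its range is refused whole. "grip" is the closure, from 0 (fully open) to 1 (shut), set as the call begins (left out, the last holds). The fingers move at their own pace and stop on an object; "squeeze" is the grip in N (left out, the last holds). Time passes only in rows, so rows that do not move let the fingers close. It gives the time, the measured TCP pose, the force and the opening at its end, in the units of the state.
- ctrl.sense(): the state, without advancing time (a new reading comes with each control period).
- cams.capture(name): name is "scene" or "top" or "wrist"; returns the picture (400x640x3 uint8, red, green, blue); there is no depth.
- cams.camera_info(name): a dict with "fx", "fy", "cx", "cy" (pixels), "xyz" and "attitude" of the camera in the world. Camera axes: x right, y up, looking along -z (the intrinsics and any distortion apply to the point x, -y, -z); pixel columns grow to the right and rows downward; lengths in mm; the calibration is good to about 2 mm. The wrist camera is an equidistant fisheye: a pixel r from the principal point sees the ray r / f radians off the axis. A picture is of the moment at which its call begins: read the wrist's pose just before it. camera_info takes no time and is no camera call; for the wrist camera it gives the pose at the moment of the call.
- ctrl.finish_job(): hands the job in, once; it reports no verdict.
Trained networks look in the newest picture that a camera, given by its name, has taken for a name from the list of things; names that differ only in an ending like _2 or _b are one class to them, and where a whole thing is asked for, a point or a joint stands for the part that bears it (a point fixed in the world has none). Each returns a list of dicts, best first, with "p" (0 to 1); they miss things now and then, are a little off and sometimes report something else, mostly with a low value. They report only what shows in the picture. A call takes as long as a camera call. They do not tell look-alikes from the thing itself.
- cams.search_frame(camera, thing): "rect" ([centre column, centre row, width, height] in pixels, round what is visible of it).
- cams.tip_of(camera, thing): "pixel" ([column, row] in pixels: a listed point, or the origin of a listed thing).
The state is a dict: "time_s": time; "joints": joint angles; "dq": joint speeds; "tau": joint torques, N m; "eef_pos": TCP position; "ee_rot": TCP orientation; "force": force on the tool from outside, world axes, zero at the start; "wrist_torque": the same for the moment, N m; "grip_width": opening from 0.0 (shut) to 1.0 (fully open).
Only numpy, scipy, OpenCV 4.12 (cv2) and the standard library are available. Lean on these libraries where they do the work, as an engineer would, in place of code of your own. Each camera call takes 0.05 s, during which the arm holds its last target.

## Working session

There is one attempt and no reset: what is moved stays moved. The work goes in short steps, Python scripts to look and compute and a tool call to move; the robot and the scene stay as the last step left them, time stands still between calls to the robot, and variables do not carry over. Pictures are saved under pics/ and viewed, and the job is handed in when it is done.

Besides the shell and the picture viewer there is one more tool, called after ">>>" as name(argument=value, ...) on one line, values as JSON. play_rows: Moves the arm, as the interface text tells. Its arguments: {"type":"object","properties":{"steps":{"type":"array"},"grip":{"type":"number"},"squeeze":{"type":"number"}},"required":["steps"]}

```bash
ls; mkdir -p pics
cat > h.py <<'E'
import numpy as np,cv2
from rig import ctrl,cams
from scipy.spatial.transform import Rotation as R
def q2R(q): return R.from_quat([q[1],q[2],q[3],q[0]]).as_matrix()
E
python3 - <<'E'
from h import *
print(ctrl.sense())
for n in ["scene","top","wrist"]:
    im=cams.capture(n); cv2.imwrite(f"pics/{n}0.png",im[:,:,::-1]); print(n,cams.camera_info(n))
E
```

```text
pics
{'time_s': 0.0, 'joints': array([ 9.38587028e-01,  3.13495684e-01,  1.49843645e+00, -1.88188241e-05,
        1.33101317e+00, -2.23384401e-01]), 'dq': array([-0.00088834, -0.00102739,  0.00034514, -0.00055175, -0.00023621,
        0.00190354]), 'tau': array([ 5.49465403e-04, -4.12264252e+01, -2.59746748e+01, -1.74322222e-04,
        4.08560285e-03, -7.70663405e-06]), 'eef_pos': array([208.55459673, 481.51565341, 230.71194254]), 'ee_rot': array([ 2.45294007e-04,  8.35920627e-01,  5.48849932e-01, -6.30342757e-04]), 'force': array([-0.05220251, -0.09489842, -0.46501118]), 'wrist_torque': array([-0.0201096 , -0.00186318,  0.05898019]), 'grip_width': 1.0015976155287845}
scene {'fx': 396.40637757131964, 'fy': 396.40637757131964, 'cx': 316.34814578990125, 'cy': 196.902747486759, 'xyz': array([909.23546689, 586.91343985, 800.06644594]), 'attitude': array([0.25570934, 0.1169935 , 0.36597855, 0.88712173])}
top {'fx': 411.16168086354645, 'fy': 411.16168086354645, 'cx': 320.8189283724918, 'cy': 198.5587262409994, 'xyz': array([ 421.38978478,  -12.57381345, 1193.46801614]), 'attitude': array([-0.70108384, -0.035136  ,  0.02688708,  0.71170499])}
wrist {'fx': 309.70691628693146, 'fy': 309.70691628693146, 'cx': 319.64605821101344, 'cy': 203.07821848532234, 'xyz': array([148.61030341, 506.60018526, 374.39898818]), 'attitude': array([ 0.82862257, -0.10975617, -0.07125702,  0.54429832])}
```

View pics/scene0.png

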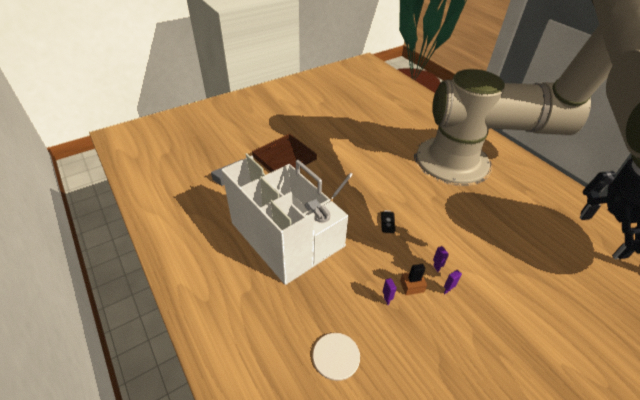

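View pics/top0.png

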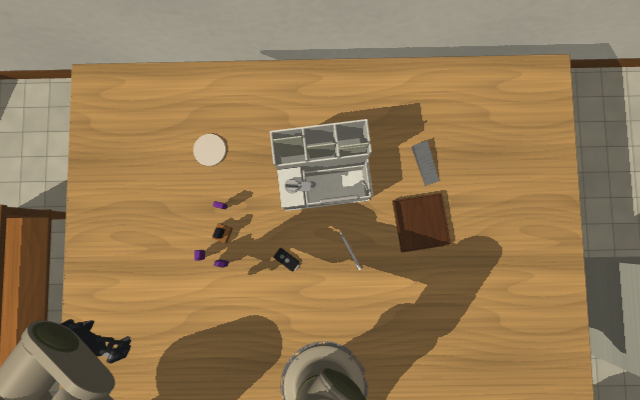

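View pics/wrist0.png

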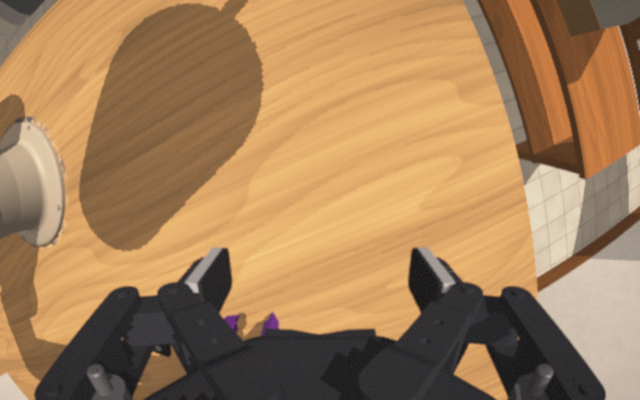

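The top picture shows the black key in its brown stand near (220,232), with purple look-alikes at (219,205), (199,255) and (221,264). The organizer's lock is near (293,185), the tray near (423,222), and the fob near (287,259). Next I'll measure.

```bash
cat >> h.py <<'E'
def ray(info,px):
    A=q2R(info['attitude']); u=(px[0]-info['cx'])/info['fx']; v=(px[1]-info['cy'])/info['fy']
    d=np.array([u,-v,-1.]); return np.array(info['xyz']),A@(d/np.linalg.norm(d))
def rayw(info,px):
    A=q2R(info['attitude']); u=(px[0]-info['cx']); v=(px[1]-info['cy']); r=np.hypot(u,v); t=r/info['fx']
    d=np.array([u/r*np.sin(t),-v/r*np.sin(t),-np.cos(t)]) if r>1e-6 else np.array([0,0,-1.]); return np.array(info['xyz']),A@d
def atz(o,d,z): return o+d*(z-o[2])/d[2]
def tri(*rs):
    M=np.zeros((3,3));b=np.zeros(3)
    for o,d in rs:
        P=np.eye(3)-np.outer(d,d);M+=P;b+=P@o
    x=np.linalg.solve(M,b); return x,[np.linalg.norm((np.eye(3)-np.outer(d,d))@(x-o)) for o,d in rs]
def proj(info,X,fish=False):
    A=q2R(info['attitude']); p=A.T@(np.array(X,float)-info['xyz']); x,y,z=p[0],-p[1],-p[2]
    if fish:
        r=np.hypot(x,y);t=np.arctan2(r,z);k=t/max(r,1e-9)
        return np.array([info['cx']+info['fx']*x*k,info['cy']+info['fy']*y*k])
    return np.array([info['cx']+info['fx']*x/z,info['cy']+info['fy']*y/z])
E
python3 - <<'E'
from h import *
T=cams.camera_info('top');S=cams.camera_info('scene')
for n in ['key_center','stand','organizer','cam_head','bin_pull','tray','fob','coaster','pen','wedge']:
    for c in ['top','scene']:
        I=cams.camera_info(c)
        for d in cams.tip_of(c,n)[:4]:
            o,dd=ray(I,d['pixel']); z={'key_center':56,'cam_head':126,'bin_pull':149}.get(n,0)
            print(n,c,round(d['p'],2),np.round(d['pixel'],1),np.round(atz(o,dd,z)[:2],1))
E
```

```text
key_center top 0.67 [220.3 204.4] [509.6 279.9]
key_center top 0.64 [199.6 254. ] [373.5 336.1]
key_center top 0.64 [220.3 262.9] [348.4 278.8]
key_center top 0.48 [218.6 233.5] [429. 284.]
key_center scene 0.67 [456.  282.8] [374.7 351.6]
key_center scene 0.63 [391.8 290.8] [508.6 292. ]
key_center scene 0.55 [437.2 258.6] [362.7 282. ]
key_center scene 0.52 [413.2 270.6] [433.2 277.4]
stand top 0.62 [223.8 230.6] [437.5 283.6]
stand scene 0.86 [411.9 285.3] [428.4 283.5]
organizer top 0.56 [322.9 169.3] [612.5  -6.8]
organizer scene 0.92 [284.1 232.2] [604.1 -15.9]
cam_head top 0.56 [289.4 183.7] [555.7  80.9]
cam_head scene 0.82 [320.1 212.7] [552.3  71.4]
bin_pull top 0.85 [339.7 197.1] [516.3 -49.2]
bin_pull scene 0.92 [307.5 170.4] [512.8 -48.3]
bin_pull scene 0.22 [414.6 283.9] [511.4 340.4]
tray top 0.64 [419.4 224. ] [ 448.3 -283.2]
tray top 0.48 [221.1 230.1] [439.1 291.4]
tray scene 0.6 [280.1 158.3] [ 465.5 -288.2]
tray scene 0.43 [287.3 230.6] [594.3 -16.3]
fob top 0.76 [287.6 260.5] [349.   98.8]
fob scene 0.73 [386.5 222.6] [352.5  99.6]
coaster top 0.61 [207.6 149.8] [676.3 333. ]
coaster scene 0.89 [335.7 355.8] [675.8 326.1]
coaster scene 0.69 [282.7 158.6] [ 459.2 -282.7]
pen top 0.59 [347.2 248.8] [380.  -73.3]
pen top 0.52 [288.7 187.8] [559.5  94. ]
pen top 0.43 [223.1 231.6] [434.7 285.6]
pen scene 0.38 [341.1 186.2] [374.7 -81.9]
wedge top 0.91 [424.9 162.3] [ 628.3 -305.6]
wedge top 0.59 [422.4 223.1] [ 450.7 -291.9]
wedge scene 0.62 [236.3 174.7] [ 615.9 -288.4]
```

Run:
```python
import cv2
im=cv2.imread('pics/top0.png'); cv2.imwrite('pics/top0c.png',cv2.resize(im[110:280,180:460],None,fx=2.8,fy=2.8,interpolation=cv2.INTER_CUBIC))
im=cv2.imread('pics/scene0.png'); cv2.imwrite('pics/scene0c.png',cv2.resize(im[130:330,210:470],None,fx=2.8,fy=2.8,interpolation=cv2.INTER_CUBIC))
```

```text
(no output)
```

View pics/top0c.png

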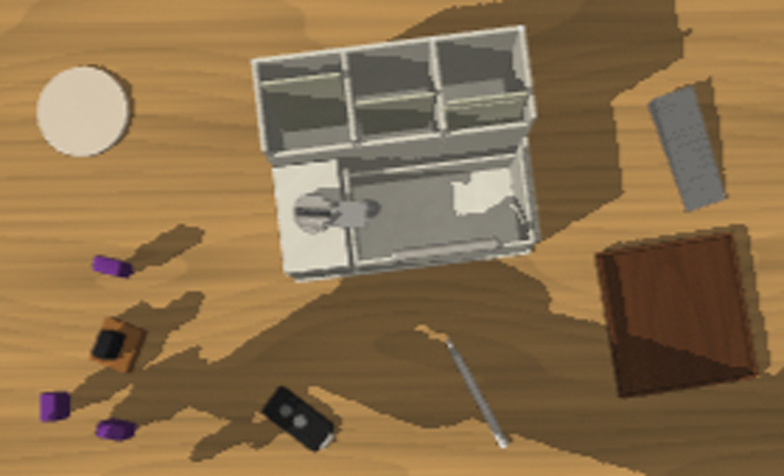

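View pics/scene0c.png

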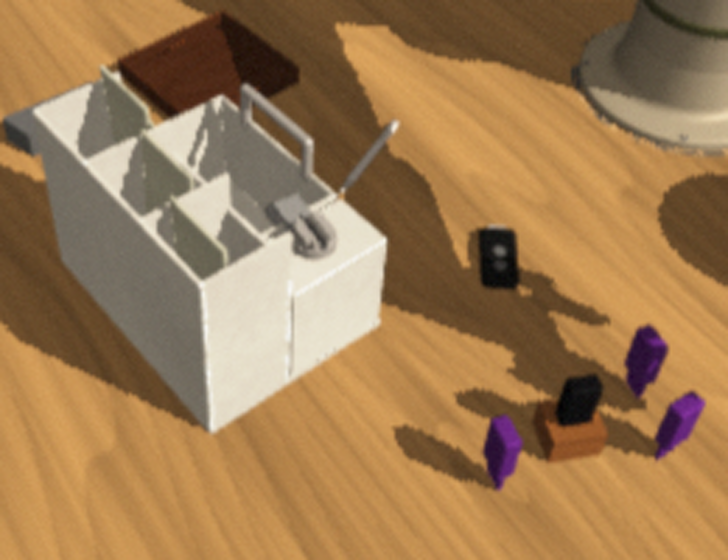

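The scene picture confirms the black key upright in its stand, and the lock's tongue pointing over the bin. I'll bring the wrist camera over the key, so first I'll work out a viewing pose.

```bash
cat >> h.py <<'E'
def plan(pos,yaw=None,Rt=None,s=None):
    """shift in tool axes (norm) and rotvec(norm) from the measured pose to target"""
    s=s or ctrl.sense(); R0=q2R(s['ee_rot']); p0=s['eef_pos']
    if Rt is None: Rt=down(yaw)
    sh=R0.T@(np.array(pos,float)-p0); rv=R.from_matrix(R0.T@Rt).as_rotvec()
    print('shift mm',np.round(sh,1),'norm',np.round(sh/750,4),'rot rad',np.round(rv,3),'norm',np.round(rv/(np.pi/4),4)); return sh,rv
def down(yaw):
    c,s=np.cos(yaw),np.sin(yaw); return np.array([[c,s,0],[s,-c,0],[0,0,-1.]])
E
python3 - <<'E'
from h import *
I=cams.camera_info('wrist');s=ctrl.sense();R0=q2R(s['ee_rot']);print(R0.round(3))
print('cam in tool',R0.T@(I['xyz']-s['eef_pos']),'look',R0.T@q2R(I['attitude'])@[0,0,-1],'up',R0.T@q2R(I['attitude'])@[0,1,0])
C=R0.T@q2R(I['attitude'])
for h in (100,150,200):
  for dy in (-60,-100,-140):
    p=R0.T@(I['xyz']-s['eef_pos']); X=np.array([0,dy,h])
    I2=dict(I); d=C.T@(X-p); x,y,z=d[0],-d[1],-d[2]; r=np.hypot(x,y);t=np.arctan2(r,z)
    print(h,dy,I['cx']+I['fx']*x/r*t,I['cy']+I['fy']*y/r*t)
plan([480,215,230],1.163)
E
```

```text
[[ 0.397  0.918 -0.   ]
 [ 0.918 -0.397  0.   ]
 [ 0.    -0.    -1.   ]]
cam in tool [  -1.03144144  -65.00883173 -143.4999931 ] look [-4.21291641e-04  2.59692846e-01  9.65691176e-01] up [-3.11581128e-04 -9.65691249e-01  2.59692730e-01]
100 -60 321.1218476617856 128.08760766060507
100 -100 321.14323846028947 77.51549935735058
100 -140 321.13885416044513 29.191969499668062
150 -60 320.8968595948231 127.0024924394024
150 -100 320.9143360680632 84.96783885113436
150 -140 320.91658175297175 44.24327567695255
200 -60 320.7372681584775 126.23321057298405
200 -100 320.751815890394 90.27722325292973
200 -140 320.7566074604915 55.14847630035683
shift mm [-136.9  355.     1.3] norm [-0.1826  0.4733  0.0017] rot rad [-0.    -0.    -0.001] norm [-0.     -0.     -0.0013]
```

>>> play_rows(steps=[[[-0.0107, 0.0365, 0.0034], [0, 0, 0]], [[-0.0107, 0.0365, 0.0034], [0, 0, 0]], [[-0.0107, 0.0365, 0.0034], [0, 0, 0]], [[-0.0107, 0.0365, 0.0034], [0, 0, 0]], [[-0.0107, 0.0365, 0.0034], [0, 0, 0]], [[-0.0107, 0.0365, 0.0034], [0, 0, 0]], [[-0.0107, 0.0365, 0.0034], [0, 0, 0]], [[-0.0107, 0.0365, 0.0034], [0, 0, 0]], [[-0.0107, 0.0365, 0.0034], [0, 0, 0]], [[-0.0107, 0.0365, 0.0034], [0, 0, 0]], [[-0.0107, 0.0365, 0.0034], [0, 0, 0]], [[-0.0107, 0.0365, 0.0034], [0, 0, 0]], [[0, 0, 0], [0, 0, 0]], [[0, 0, 0], [0, 0, 0]]], grip=0)

```text
time_s: 2.55
eef_pos: [471.8, 262.7, 200.6]
ee_rot: [-0.0, 0.836, 0.548, -0.0]
force: [-0.3, -0.2, 0.2]
grip_width: 0.996
```

Run:
```python
from h import *
s=ctrl.sense();print(s['time_s'],s['eef_pos'],s['joints'],s['force'])
I=cams.camera_info('wrist');im=cams.capture('wrist'); cv2.imwrite('pics/w1.png',im[:,:,::-1])
for n in ['key_center','stand']:
    for d in cams.tip_of('wrist',n)[:5]:
        print(n,round(d['p'],2),np.round(d['pixel'],1),atz(*rayw(I,d['pixel']),{'stand':0}.get(n,55)).round(1))
np.save('w1.npy',np.r_[I['xyz'],I['attitude'],s['eef_pos'],s['ee_rot']])
```

```text
2.55 [471.80316521 262.69297728 200.55443234] [ 2.90873871e-01  3.70983731e-01  1.49916182e+00  2.04953108e-04
  1.27189775e+00 -8.70320120e-01] [-0.28515924 -0.20771313  0.17076357]
key_center 0.94 [323.  139.2] [427.8 283.9  55. ]
key_center 0.89 [281.2  66.6] [349.2 276.   55. ]
key_center 0.72 [351.2 212.3] [503.8 281.2  55. ]
key_center 0.62 [353.5  63. ] [372.7 338.5  55. ]
stand 0.67 [322.3 141.2] [432.6 281.6   0. ]
```

View pics/w1.png

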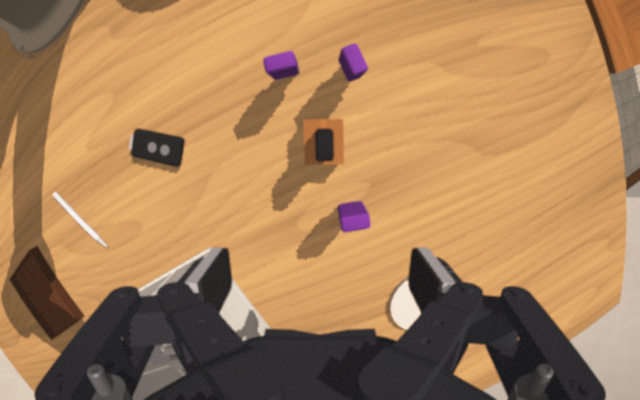

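The wrist picture shows the black key in its stand at (324,143), its long side almost upright in the picture. The three purple ones stand at (281,65), (353,62) and (354,215). I'll fit the pose with the block models.

```bash
cat > fit.py <<'E'
from h import *
from scipy.optimize import minimize
def box(x,y,yaw,sx,sy,z0,z1):
    c,s=np.cos(yaw),np.sin(yaw)
    return [np.array([x+c*a*sx/2-s*b*sy/2,y+s*a*sx/2+c*b*sy/2,z]) for a in(-1,1) for b in(-1,1) for z in(z0,z1)]
def mask(I,X,U,off,size,fish=True):
    p=np.array([(proj(I,x,fish)-off+.5)*U for x in X]).astype(np.float32)
    m=np.zeros(size,np.uint8); cv2.fillConvexPoly(m,cv2.convexHull(np.round(p*16).astype(np.int32)),255,shift=4); return m>0
E
python3 - <<'E'
from fit import *
a=np.load('w1.npy'); I=cams.camera_info('wrist'); I['xyz']=a[:3];I['attitude']=a[3:7]
im=cv2.imread('pics/w1.png'); off=np.array([290,105]);U=8
c=im[105:180,290:360]; c=cv2.resize(c,None,fx=U,fy=U,interpolation=cv2.INTER_CUBIC)
hsv=cv2.cvtColor(c,cv2.COLOR_BGR2HSV)
blk=(hsv[...,2]<50)
b,g,r=[c[...,i].astype(float) for i in range(3)]
# stand: colour clusters
print(im[125,315],im[150,335],im[110,330],im[145,325],im[150,305])
st=(np.abs(b-im[125,310,0])<25)&(np.abs(g-im[125,310,1])<25)&(np.abs(r-im[125,310,2])<30)
cv2.imwrite('pics/m1.png',np.hstack([c,np.dstack([blk*255,st*255,st*0]).astype(np.uint8)])[:,:])
def cost(p,ret=False):
    x,y,w=p
    K=mask(I,box(x,y,w,28,16,30,80),U,off,blk.shape); 
    return (K^blk).sum()
best=None
for w in np.linspace(-.8,.4,9):
    r=minimize(cost,[430,282,w],method='Nelder-Mead',options=dict(initial_simplex=[[430,282,w],[436,282,w],[430,288,w],[430,282,w+.15]]))
    if best is None or r.fun<best.fun: best=r
print(best.x,best.fun,blk.sum())
E
```

```text
[ 68 121 189] [ 61 113 182] [ 63  98 132] [44 41 42] [ 45  77 118]
[ 4.29836105e+02  2.82740152e+02 -4.12000080e-01] 12196.0 28297
```

View pics/m1.png

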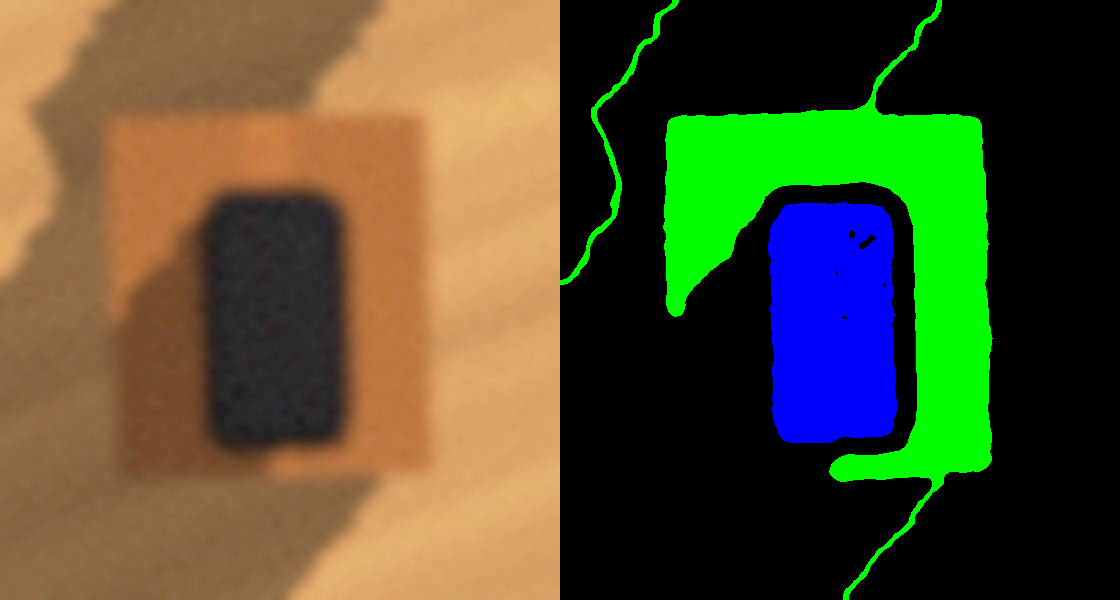

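Run:
```python
from fit import *
a=np.load('w1.npy'); I=cams.camera_info('wrist'); I['xyz']=a[:3];I['attitude']=a[3:7]
im=cv2.imread('pics/w1.png'); off=np.array([290,105]);U=8
c=cv2.resize(im[105:180,290:360],None,fx=U,fy=U,interpolation=cv2.INTER_CUBIC)
blk=(c[...,2]<85)
n,l,st,ce=cv2.connectedComponentsWithStats(blk.astype(np.uint8)); k=1+np.argmax(st[1:,4]); blk=l==k; print(st[k])
cs=cv2.minAreaRect(np.argwhere(blk)[:,::-1].astype(np.float32));print(cs)
for z0,z1 in((30,80),(78,80)):
  def cost(p):
    K=mask(I,box(*p,28,16,z0,z1),U,off,blk.shape); return (K^blk).sum()
  for w in(-.45,-.35):
    r=minimize(cost,[430,282,w],method='Nelder-Mead',options=dict(initial_simplex=[[430,282,w],[434,282,w],[430,286,w],[430,282,w+.15]]))
    print(z0,r.x,r.fun,blk.sum())
# stand corners visually
cor=np.array([[105,117],[426,112],[432,472],[120,474]])/U+off-.5
w=[atz(*rayw(I,p),30) for p in cor]; print(np.round(w,1)); w=np.array(w)
print('ctr',w.mean(0),'sides',[np.linalg.norm(w[i]-w[(i+1)%4]) for i in range(4)],'yaw',[np.arctan2(*(w[i]-w[j])[[1,0]]) for i,j in((0,3),(1,2))])
```

```text
[  198   195   146   259 34398]
((270.62286376953125, 323.83087158203125), (257.25054931640625, 142.6577606201172), 88.8426742553711)
30 [ 4.30873754e+02  2.82663739e+02 -3.64502931e-01] 6415.0 34398
30 [ 4.30992225e+02  2.82528525e+02 -4.03634204e-01] 6328.0 34398
78 [ 4.31074291e+02  2.82671082e+02 -4.11866918e-01] 5181.0 34398
78 [ 4.31333346e+02  2.82744972e+02 -3.77194042e-01] 5292.0 34398
[[402.3 273.   30. ]
 [417.7 310.2  30. ]
 [460.3 293.   30. ]
 [444.7 256.3  30. ]]
ctr [431.27116797 283.0918388   30.        ] sides [np.float64(40.2558490087594), np.float64(45.9805283924966), np.float64(39.86285744954861), np.float64(45.59639414488397)] yaw [np.float64(2.7671098196994457), np.float64(2.7583747855711445)]
```

>>> play_rows(steps=[[[0.0016, -0.0302, 0], [0, 0, 0]], [[0.0016, -0.0302, 0], [0, 0, -0.0357]], [[0, 0, 0.0347], [0, 0, 0]], [[0, 0, 0.0347], [0, 0, 0]], [[0, 0, 0.0347], [0, 0, 0]], [[0, 0, 0], [0, 0, 0]], [[0, 0, 0], [0, 0, 0]]])

```text
time_s: 3.4
eef_pos: [431.2, 283.5, 123.5]
ee_rot: [0.0, 0.828, 0.561, 0.0]
force: [-0.1, -0.3, 0.5]
grip_width: 0.998
```

Run:
```python
from h import *
s=ctrl.sense();print(s['time_s'],s['eef_pos'],s['joints'],s['force'])
I=cams.camera_info('wrist');im=cams.capture('wrist'); cv2.imwrite('pics/w2.png',im[:,:,::-1])
plan([431.2,282.9,42],1.191)
```

```text
3.4 [431.18779472 283.48481577 123.45699651] [ 3.54263995e-01  4.05630052e-01  1.66829150e+00  8.40337551e-06
  1.06717532e+00 -8.36596865e-01] [-0.0823768  -0.2721002   0.49522513]
shift mm [-0.9 -0.3 82. ] norm [-0.0012 -0.0004  0.1094] rot rad [ 0.001 -0.001 -0.   ] norm [ 0.0019 -0.0017 -0.0003]
```

View pics/w2.png

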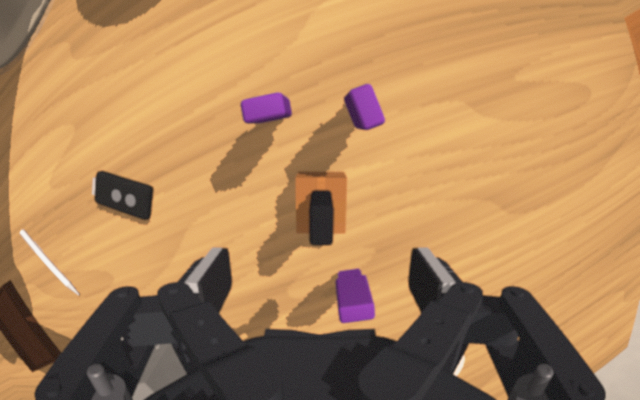

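The key stands midway between the open fingers at (320,217), so I'll go down and close.

>>> play_rows(steps=[[[-0.0012, 0, 0.0267], [0, 0, 0]], [[0, 0, 0.0267], [0, 0, 0]], [[0, 0, 0.0267], [0, 0, 0]], [[0, 0, 0.0187], [0, 0, 0]], [[0, 0, 0.0107], [0, 0, 0]], [[0, 0, 0], [0, 0, 0]], [[0, 0, 0], [0, 0, 0]]])

```text
time_s: 4.15
eef_pos: [431.5, 282.5, 41.6]
ee_rot: [0.0, 0.828, 0.561, 0.001]
force: [0.1, 0.2, 0.2]
grip_width: 1.003
```

>>> play_rows(steps=[[[0, 0, 0], [0, 0, 0]], [[0, 0, 0], [0, 0, 0]], [[0, 0, 0], [0, 0, 0]], [[0, 0, 0], [0, 0, 0]], [[0, 0, 0], [0, 0, 0]], [[0, 0, 0], [0, 0, 0]], [[0, 0, 0], [0, 0, 0]], [[0, 0, 0], [0, 0, 0]], [[0, 0, 0], [0, 0, 0]], [[0, 0, 0], [0, 0, 0]]], grip=1, squeeze=70)

```text
time_s: 5.15
eef_pos: [431.2, 282.5, 40.7]
ee_rot: [-0.0, 0.828, 0.56, 0.001]
force: [1.4, 4.3, 2.5]
grip_width: 0.179
```

Run:
```python
from h import *
s=ctrl.sense();print(s['time_s'],s['eef_pos'],s['ee_rot'],s['force'],s['grip_width'])
I=cams.camera_info('wrist');im=cams.capture('wrist'); cv2.imwrite('pics/w3.png',im[:,:,::-1])
```

```text
5.15 [431.24109264 282.45722344  40.74206627] [-3.86430555e-06  8.28170665e-01  5.60475677e-01  6.04091247e-04] [1.3813754  4.26907099 2.47146801] 0.17918795629812165
```

View pics/w3.png

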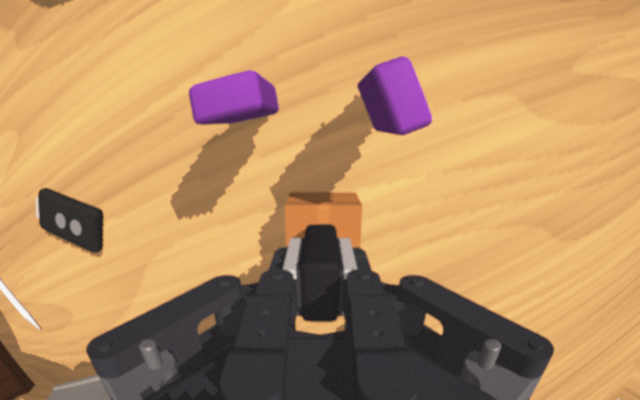

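>>> play_rows(steps=[[[0, 0, -0.012], [0, 0, 0]], [[0, 0, -0.015], [0, 0, 0]], [[0, 0, -0.02], [0, 0, 0]], [[0, 0, -0.03], [0, 0, 0]], [[0, 0, -0.04], [0, 0, 0]], [[0, 0, -0.045], [0, 0, 0]], [[0, 0, -0.045], [0, 0, 0]], [[0, 0, -0.045], [0, 0, 0]], [[0, 0, -0.035], [0, 0, 0]], [[0, 0, 0], [0, 0, 0]]])

```text
time_s: 6.2
eef_pos: [431.6, 282.0, 258.6]
ee_rot: [0.001, 0.828, 0.56, 0.002]
force: [0.8, -0.3, -0.9]
grip_width: 0.184
```

Run:
```python
from h import *
s=ctrl.sense();print(s['time_s'],s['eef_pos'],s['joints'],s['force'],s['grip_width'])
im=cams.capture('scene'); cv2.imwrite('pics/s4.png',im[:,:,::-1])
im=cams.capture('top'); cv2.imwrite('pics/t4.png',im[:,:,::-1])
R0=q2R(s['ee_rot'])
print('shift for view (current axes)',R0.T@(np.array([554,26,255])-s['eef_pos'])/750)
plan([554,26,255],0.12)
```

```text
6.2 [431.57758977 282.02220678 258.59940696] [ 3.51727798e-01  2.70709783e-01  1.48213002e+00 -9.19847371e-04
  1.38452814e+00 -8.38073982e-01] [ 0.81767165 -0.29773351 -0.88561415] 0.18398037626574534
shift for view (current axes) [-0.25624734  0.2783972   0.00529021]
shift mm [-1.915e+02  2.097e+02  1.000e-01] norm [-2.553e-01  2.796e-01  1.000e-04] rot rad [0.    0.002 1.07 ] norm [1.0000e-04 2.5000e-03 1.3623e+00]
```

View pics/s4.png

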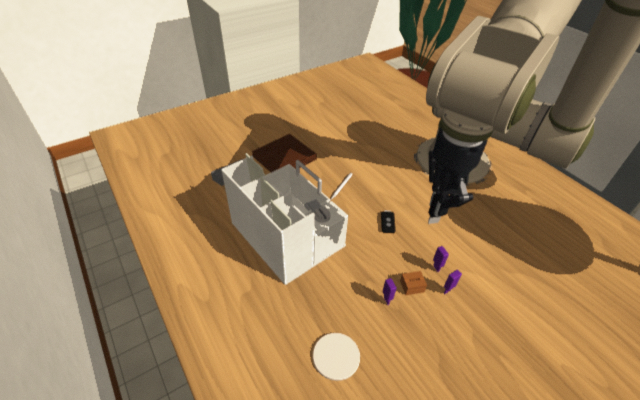

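The stand is empty and the key is in the gripper at (437,205). Next I'll move to the lock's viewing pose.

>>> play_rows(steps=[[[-0.032, 0.0348, 0], [0, 0, 0]], [[-0.032, 0.0348, 0], [0, 0, 0]], [[-0.032, 0.0348, 0], [0, 0, 0]], [[-0.032, 0.0348, 0], [0, 0, 0]], [[-0.032, 0.0348, 0], [0, 0, 0]], [[-0.032, 0.0348, 0], [0, 0, 0]], [[-0.032, 0.0348, 0], [0, 0, 0]], [[-0.032, 0.0348, 0.0053], [0, 0, 0]], [[0, 0, 0], [0, 0, 0.15]], [[0, 0, 0], [0, 0, 0.15]], [[0, 0, 0], [0, 0, 0.15]], [[0, 0, 0], [0, 0, 0.15]], [[0, 0, 0], [0, 0, 0.15]], [[0, 0, 0], [0, 0, 0.15]], [[0, 0, 0], [0, 0, 0.15]], [[0, 0, 0], [0, 0, 0.15]], [[0, 0, 0], [0, 0, 0.162]], [[0, 0, 0], [0, 0, 0]], [[0, 0, 0], [0, 0, 0]], [[0, 0, 0], [0, 0, 0]]])

```text
time_s: 8.3
eef_pos: [553.2, 26.3, 251.1]
ee_rot: [-0.0, 0.998, 0.061, -0.001]
force: [1.0, -0.1, -1.9]
grip_width: 0.184
```

Run:
```python
from h import *
s=ctrl.sense();print(s['time_s'],s['eef_pos'],s['joints'],s['force'],s['grip_width'])
I=cams.camera_info('wrist');im=cams.capture('wrist'); cv2.imwrite('pics/w5.png',im[:,:,::-1])
np.save('w5.npy',np.r_[I['xyz'],I['attitude'],s['eef_pos'],s['ee_rot']])
for n in ['cam_head','bin_pull','organizer','key_center']:
    for d in cams.tip_of('wrist',n)[:5]:
        print(n,round(d['p'],2),np.round(d['pixel'],1),atz(*rayw(I,d['pixel']),{'cam_head':126,'bin_pull':149,'key_center':s['eef_pos'][2]+14}.get(n,0)).round(1))
```

```text
8.3 [553.16897046  26.28594453 251.10476863] [-1.64033962e-01  3.64423272e-01  1.37451690e+00 -1.38138063e-04
  1.40400322e+00 -2.86706903e-01] [ 0.97773287 -0.11321853 -1.85741286] 0.18350615314707733
cam_head 0.96 [325.3 142.1] [552.1  73.2 126. ]
bin_pull 0.93 [268.6 273.8] [515.6 -46.5 149. ]
organizer 0.77 [356.3 201.2] [605.8  -6.6   0. ]
key_center 0.88 [318.9 268.1] [552.9  24.3 265.1]
```

View pics/w5.png

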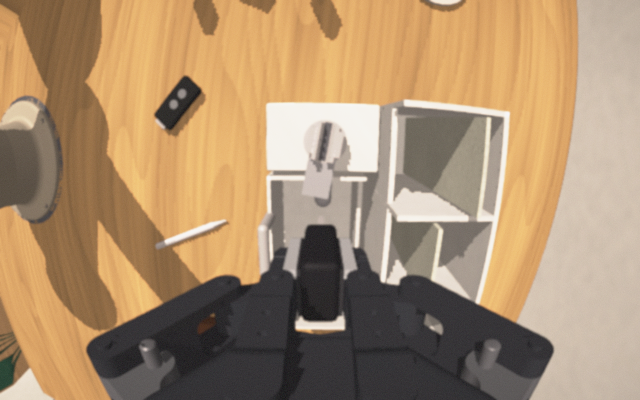

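The wrist picture shows the lock head at (325,141), its slot nearly upright in the picture with a slight slant, and its tongue at (318,185) over the bin wall. Next I'll measure it closely.

Run:
```python
import cv2
im=cv2.imread('pics/w5.png'); cv2.imwrite('pics/w5c.png',cv2.resize(im[95:215,255:395],None,fx=5,fy=5,interpolation=cv2.INTER_CUBIC))
```

```text
(no output)
```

View pics/w5c.png

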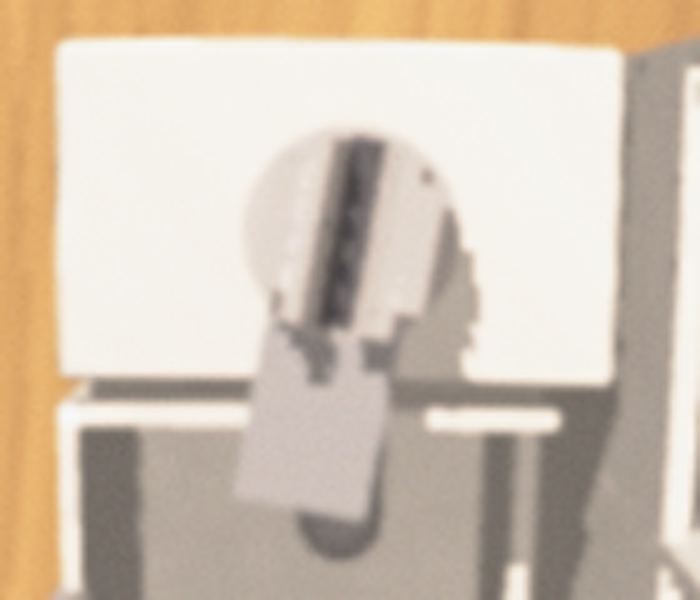

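Run:
```python
from h import *
a=np.load('w5.npy'); I=cams.camera_info('wrist'); I['xyz']=a[:3];I['attitude']=a[3:7]
P=lambda x,y,z: atz(*rayw(I,np.array([x,y])/5+[255,95]-.4),z)
for nm,p,q,z in [('slot',(360,139),(330,324),134),('slotL',(333,138),(305,318),136),('slotR',(385,140),(355,328),136),('tongL',(275,320),(233,497),128),('tongR',(389,370),(365,520),128),
   ('houseL',(60,42),(62,376),116),('houseR',(622,50),(612,384),116),('houseTop',(62,42),(620,50),116),('houseBot',(62,376),(612,384),116)]:
    A=P(*p,z);B=P(*q,z); d=B-A; print(nm,A.round(1)[:2],B.round(1)[:2],'len',np.linalg.norm(d).round(1),'mid',((A+B)/2).round(1)[:2],'yaw',np.arctan2(d[1],d[0]).round(3))
E0=P(243,232,136);E1=P(460,232,136);E2=P(352,127,136);print(E0,E1,E2,(E0+E1)/2, E2-[0,19,0])
s=ctrl.sense();R0=q2R(s['ee_rot']);print('toolx yaw',np.arctan2(R0[1,0],R0[0,0]))
```

```text
slot [550.9  90.3] [549.8  58.6] len 31.7 mid [550.3  74.4] yaw -1.606
slotL [546.4  89.9] [545.4  59.3] len 30.6 mid [545.9  74.6] yaw -1.601
slotR [554.9  90.6] [554.   58.7] len 32.0 mid [554.4  74.7] yaw -1.601
tongL [540.3  57.4] [536.6  25.2] len 32.4 mid [538.5  41.3] yaw -1.686
tongR [561.   51.1] [560.3  23.9] len 27.2 mid [560.7  37.5] yaw -1.596
houseL [495.8 101.9] [502.4  41.2] len 61.1 mid [499.1  71.6] yaw -1.462
houseR [595.8 113. ] [602.9  52.2] len 61.2 mid [599.3  82.6] yaw -1.455
houseTop [496.1 101.9] [595.5 113. ] len 99.9 mid [545.8 107.5] yaw 0.11
houseBot [502.4  41.2] [602.9  52.2] len 101.1 mid [552.6  46.7] yaw 0.109
[533.4386019   72.49044652 136.        ] [569.29286706  77.00466857 136.        ] [549.25384392  92.09434106 136.        ] [551.36573448  74.74755754 136.        ] [549.25384392  73.09434106 136.        ]
toolx yaw 0.12097189053524549
```

Run:
```python
from h import *
s=ctrl.sense();R0=q2R(s['ee_rot'])
print(R0.round(4)); print('shift first in current axes',(R0.T@(np.array([550.6,74.2,190])-s['eef_pos'])).round(1)/750); plan([550.6,74.2,190],-.033)
```

```text
[[ 9.927e-01  1.207e-01 -2.000e-04]
 [ 1.207e-01 -9.927e-01 -0.000e+00]
 [-2.000e-04 -0.000e+00 -1.000e+00]]
shift first in current axes [ 0.004      -0.06373333  0.08226667]
shift mm [  3.  -47.8  61.7] norm [ 0.0041 -0.0638  0.0823] rot rad [-0.     0.     0.154] norm [-0.      0.0002  0.196 ]
```

>>> play_rows(steps=[[[0.0014, -0.0212, 0], [0, 0, 0]], [[0.0014, -0.0212, 0], [0, 0, 0]], [[0.0012, -0.0212, 0], [0, 0, 0]], [[0, 0, 0.02], [0, 0, 0.098]], [[0, 0, 0.02], [0, 0, 0.098]], [[0, 0, 0.02], [0, 0, 0]], [[0, 0, 0.02], [0, 0, 0]], [[0, 0, 0], [0, 0, 0]], [[0, 0, 0], [0, 0, 0]], [[0, 0, 0], [0, 0, 0]]])

```text
time_s: 9.55
eef_pos: [551.0, 74.4, 192.8]
ee_rot: [0.0, 1.0, -0.017, 0.001]
force: [-0.3, 0.2, -1.0]
grip_width: 0.18
```

Run:
```python
from h import *
s=ctrl.sense();print(s['time_s'],s['eef_pos'],s['joints'],s['force'],s['grip_width'])
plan([550.6,74.2,170],-.033)
I=cams.camera_info('wrist');im=cams.capture('wrist'); cv2.imwrite('pics/w6.png',im[:,:,::-1])
im=cams.capture('scene'); cv2.imwrite('pics/s6.png',cv2.resize(im[130:290,210:410,::-1],None,fx=4,fy=3.7,interpolation=cv2.INTER_CUBIC))
```

```text
9.55 [551.02620116  74.44787261 192.78324586] [-7.64346944e-02  4.11199848e-01  1.46178046e+00  2.88474782e-05
  1.26697560e+00 -4.32839185e-02] [-0.30777774  0.24240665 -0.9815511 ] 0.17956368424582067
shift mm [-0.5  0.3 22.8] norm [-0.0006  0.0003  0.0304] rot rad [ 0.    -0.002 -0.   ] norm [ 0.0001 -0.0021 -0.0002]
```

View pics/w6.png

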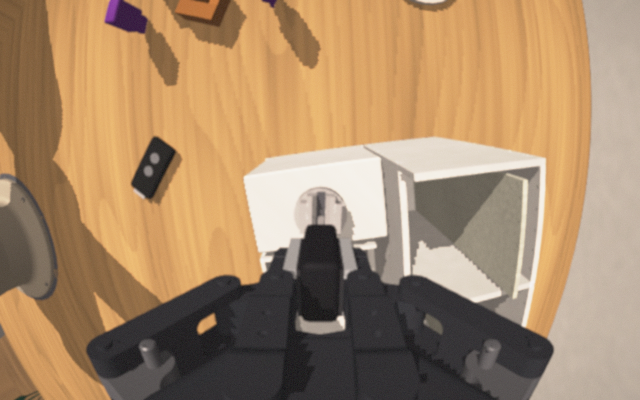

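View pics/s6.png

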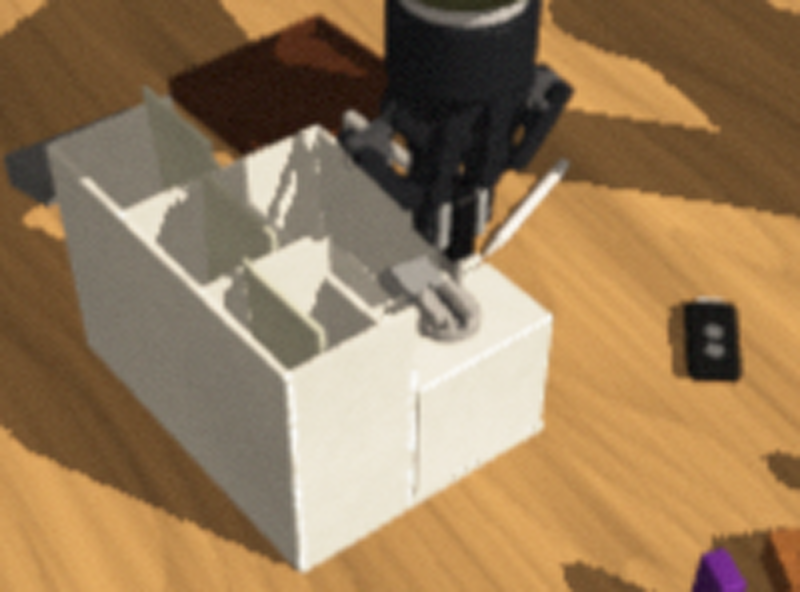

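Run:
```python
from h import *
S=cams.camera_info('scene')
for X in [(551,74.4,158),(551,74.4,182),(551,74.4,136),(551,74.4,126),(551,74.4,232)]:
    p=proj(S,X); print(X,p.round(1),((p-[210,130])*[4,3.7]).round())
```

```text
(551, 74.4, 158) [321.7 203.7] [447. 273.]
(551, 74.4, 182) [322.  196.1] [448. 245.]
(551, 74.4, 136) [321.4 210.3] [446. 297.]
(551, 74.4, 126) [321.3 213.3] [445. 308.]
(551, 74.4, 232) [322.7 179.4] [451. 183.]
```

Run:
```python
from h import *
im=cams.capture('scene'); cv2.imwrite('pics/s6b.png',cv2.resize(im[165:230,290:370,::-1],None,fx=10,fy=9,interpolation=cv2.INTER_CUBIC))
im=cams.capture('top'); cv2.imwrite('pics/t6b.png',cv2.resize(im[150:220,260:340,::-1],None,fx=8,fy=8,interpolation=cv2.INTER_CUBIC))
im=cv2.imread('pics/w6.png'); cv2.imwrite('pics/w6c.png',cv2.resize(im[165:265,260:380],None,fx=6,fy=6,interpolation=cv2.INTER_CUBIC))
```

View pics/s6b.png

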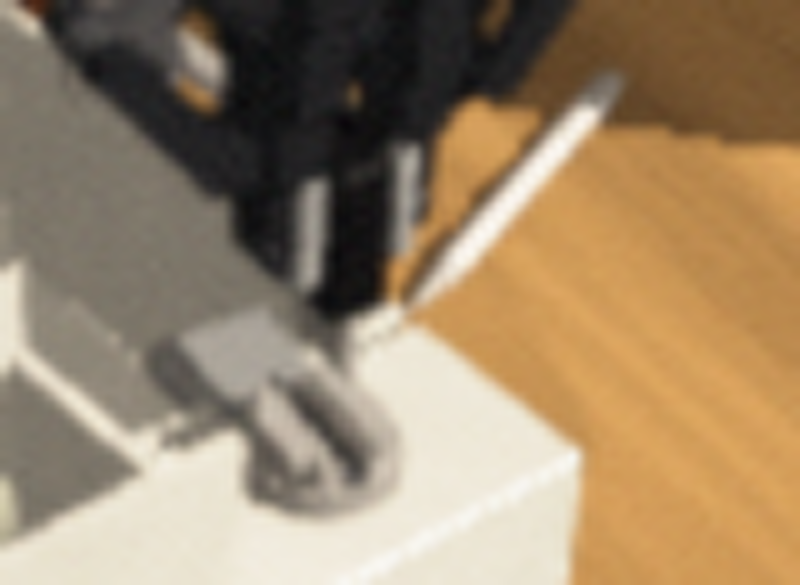

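View pics/w6c.png

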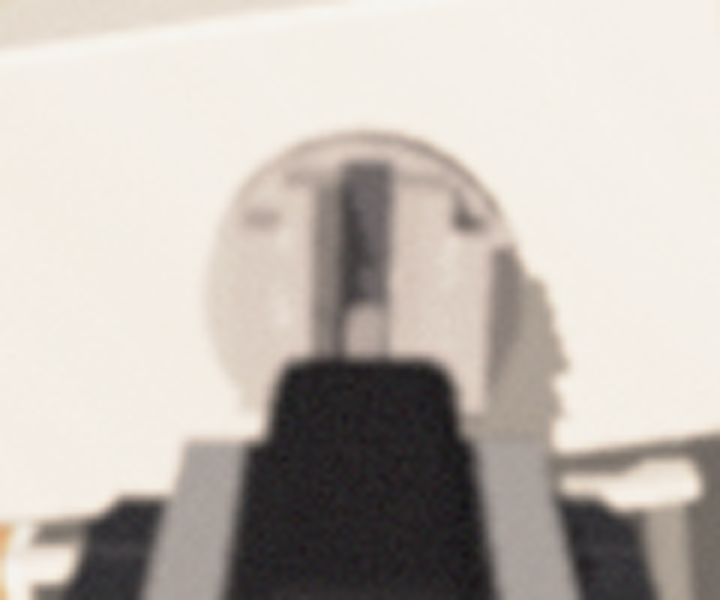

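Run:
```python
from h import *
S=cams.camera_info('scene');s=ctrl.sense();R0=q2R(s['ee_rot']);p0=s['eef_pos']
for a in(-8,8):
  for b in(-14,14):
    X=p0+R0@[a,b,10.7]; p=proj(S,X); print('foot',a,b,((p-[290,165])*[10,9]).round())
for b in(-11,11):
    for z in(11,34.7):
        X=p0+R0@[0,b,z]; p=proj(S,X); print('blade',b,z,((p-[290,165])*[10,9]).round())
I=cams.camera_info('wrist')
for b in(-11,11):
    X=p0+R0@[0,b,34.7]; print('wrist blade end',((proj(I,X,True)-[260,165])*6).round())
X=p0+R0@[0,-11,10.7]; print('wrist blade root',((proj(I,X,True)-[260,165])*6).round())
for dy in(-16,0,16):
  for z in (126,136): print('slot',dy,z,((proj(I,np.array([550.6,74.2,z])+R0@[0,dy,0],True)-[260,165])*6).round())
```

```text
foot -8 -14 [384. 304.]
foot -8 14 [318. 235.]
foot 8 -14 [322. 327.]
foot 8 14 [257. 257.]
blade -11 11 [346. 309.]
blade -11 34.7 [342. 376.]
blade 11 11 [294. 254.]
blade 11 34.7 [292. 321.]
wrist blade end [357. 280.]
wrist blade end [357. 483.]
wrist blade root [357. 359.]
slot -16 126 [355. 160.]
slot -16 136 [355. 180.]
slot 0 126 [355. 292.]
slot 0 136 [355. 318.]
slot 16 126 [355. 419.]
slot 16 136 [355. 450.]
```

View pics/t6b.png

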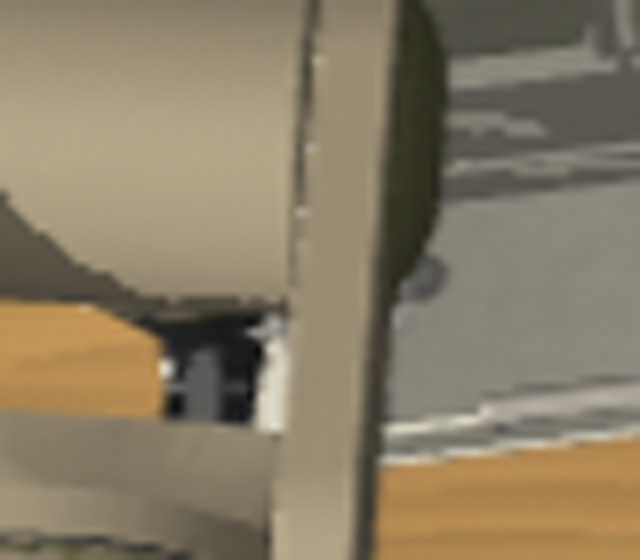

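Run:
```python
from h import *
s=ctrl.sense();R0=q2R(s['ee_rot']);p0=s['eef_pos'];I=cams.camera_info('wrist')
for dy,z in((-14,10.7),(-12,10.7),(-14,-39.3),(-12,-39.3),(-11,34.7),(-9,34.7),(-9,32)):
    print(dy,z,((proj(I,p0+R0@[0,dy,z],True)-[260,165])*6).round())
im=cv2.imread('pics/w6.png'); cv2.imwrite('pics/w6d.png',cv2.resize(im[215:335,280:360],None,fx=7,fy=5,interpolation=cv2.INTER_CUBIC))
```

```text
-14 10.7 [357. 326.]
-12 10.7 [357. 348.]
-14 -39.3 [358. 576.]
-12 -39.3 [358. 605.]
-11 34.7 [357. 280.]
-9 34.7 [357. 300.]
-9 32 [357. 308.]
```

View pics/w6d.png

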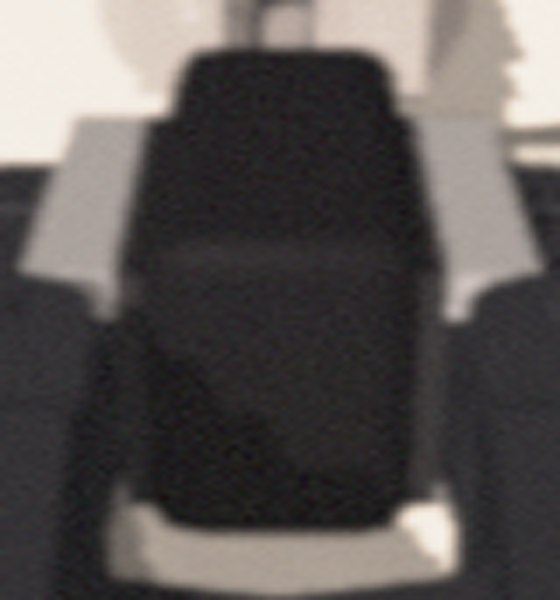

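>>> play_rows(steps=[[[0, -0.002, 0.01], [0, 0, 0]], [[0, 0, 0.013], [0, 0, 0]], [[0, 0, 0.004], [0, 0, 0]], [[0, 0, 0.004], [0, 0, 0]], [[0, 0, 0.002], [0, 0, 0]], [[0, 0, 0], [0, 0, 0]]])

```text
time_s: 10.35
eef_pos: [550.7, 75.5, 166.9]
ee_rot: [0.0, 1.0, -0.017, -0.0]
force: [0.2, 0.5, 0.1]
grip_width: 0.175
```

Run:
```python
from h import *
s=ctrl.sense();print(s['time_s'],s['eef_pos'],s['force'],s['wrist_torque'],s['grip_width'])
```

```text
10.35 [550.70973837  75.52856657 166.92380007] [0.23530889 0.45573829 0.05928641] [-0.03124234 -0.04180835  0.06093309] 0.17489325721607854
```

>>> play_rows(steps=[[[0, 0, 0.003], [0, 0, 0]], [[0, 0, 0.002], [0, 0, 0]], [[0, 0, 0.0015], [0, 0, 0]], [[0, 0, 0], [0, 0, 0]], [[0, 0, 0], [0, 0, 0]]])

```text
time_s: 10.85
eef_pos: [550.7, 75.6, 162.2]
ee_rot: [-0.0, 1.0, -0.017, 0.0]
force: [-0.6, 0.3, 0.5]
grip_width: 0.179
```

Run:
```python
from h import *
s=ctrl.sense();print(s['time_s'],s['eef_pos'],s['force'],s['wrist_torque'],s['grip_width'])
im=cams.capture('wrist'); cv2.imwrite('pics/w7.png',cv2.resize(im[165:265,260:380,::-1],None,fx=6,fy=6,interpolation=cv2.INTER_CUBIC))
im=cams.capture('scene'); cv2.imwrite('pics/s7b.png',cv2.resize(im[165:230,290:370,::-1],None,fx=10,fy=9,interpolation=cv2.INTER_CUBIC))
```

```text
10.85 [550.72386163  75.55852482 162.16815286] [-0.57359004  0.2509689   0.50983187] [ 0.0670239  -0.04284775 -0.00470611] 0.17854543409415607
```

View pics/w7.png

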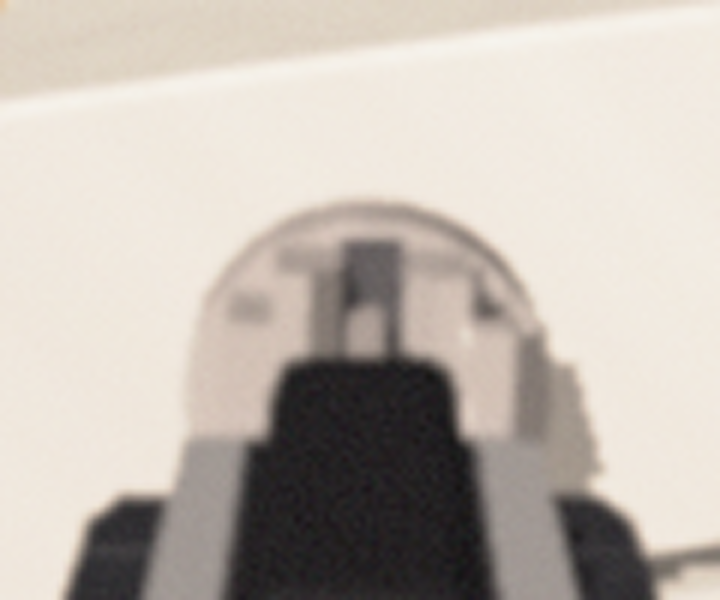

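View pics/s7b.png

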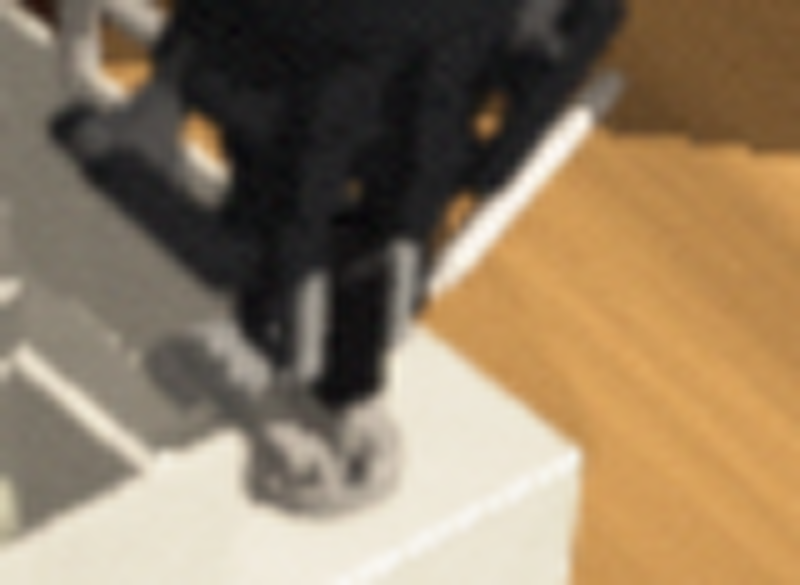

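The blade is in the slot: the wrist view shows it between the slot walls, and there is no contact force. Now I'll turn clockwise.

>>> play_rows(steps=[[[0, -0.002, 0], [0, 0, 0]], [[0, 0, 0], [0, 0, 0]], [[0.0002, 0, 0], [0, 0, 0.1]], [[0.0002, 0, 0], [0, 0, 0.12]], [[0.0002, 0, 0], [0, 0, 0.12]], [[0.0002, 0, 0], [0, 0, 0.12]], [[0.0002, 0, 0], [0, 0, 0.12]], [[0, 0, 0], [0, 0, 0]]])

```text
time_s: 11.75
eef_pos: [551.4, 77.1, 162.4]
ee_rot: [-0.0, 0.97, -0.242, -0.0]
force: [-1.4, 0.6, 2.9]
grip_width: 0.177
```

Run:
```python
from h import *
s=ctrl.sense();print(s['time_s'],s['eef_pos'],s['force'],s['wrist_torque'],s['grip_width']); R0=q2R(s['ee_rot']);print(np.arctan2(R0[1,0],R0[0,0]))
im=cams.capture('wrist'); cv2.imwrite('pics/w8.png',cv2.resize(im[165:265,260:380,::-1],None,fx=6,fy=6,interpolation=cv2.INTER_CUBIC))
```

```text
11.75 [551.43654743  77.10099089 162.4359718 ] [-1.43165737  0.6315291   2.86084669] [0.23286971 0.30389439 0.01497643] 0.17727593547535356
-0.48971531389394
```

View pics/w8.png

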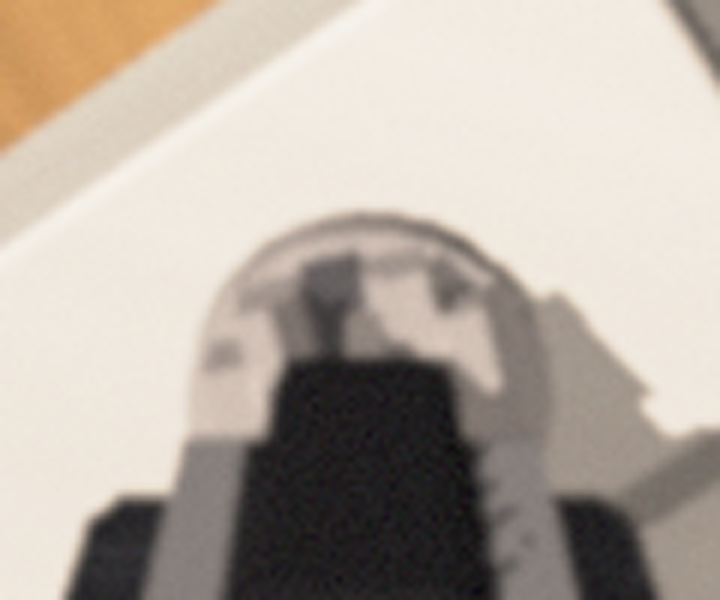

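>>> play_rows(steps=[[[0.0002, 0, 0], [0, 0, 0.12]], [[0.0002, 0, 0], [0, 0, 0.12]], [[0.0002, 0, 0], [0, 0, 0.12]], [[0.0002, 0, 0], [0, 0, 0.12]], [[0.0002, 0, 0], [0, 0, 0.12]], [[0.0002, 0, 0], [0, 0, 0.12]], [[0.0002, 0, 0], [0, 0, 0.12]], [[0.0002, 0, 0], [0, 0, 0.12]], [[0.0002, 0, 0], [0, 0, 0.12]], [[0.0002, 0, 0], [0, 0, 0.12]], [[0, 0, 0], [0, 0, 0.12]], [[0, 0, 0], [0, 0, 0.1]], [[0, 0, 0], [0, 0, 0]], [[0, 0, 0], [0, 0, 0]]])

```text
time_s: 13.2
eef_pos: [552.9, 75.9, 162.5]
ee_rot: [0.001, -0.696, 0.718, -0.0]
force: [2.3, 2.6, 2.8]
grip_width: 0.179
```

Run:
```python
from h import *
s=ctrl.sense();print(s['time_s'],s['eef_pos'],s['force'],s['wrist_torque'],s['grip_width']); R0=q2R(s['ee_rot']);print(np.arctan2(R0[1,0],R0[0,0]))
im=cams.capture('wrist'); cv2.imwrite('pics/w9.png',cv2.resize(im[:,:,::-1],None,fx=1.25,fy=1.25))
im=cams.capture('scene'); cv2.imwrite('pics/s9.png',cv2.resize(im[165:230,290:370,::-1],None,fx=10,fy=9,interpolation=cv2.INTER_CUBIC))
```

```text
13.2 [552.88117913  75.91225185 162.50204001] [2.3209555  2.61546293 2.77620869] [ 0.48656214 -0.45408996  0.06203254] 0.1793657004410648
-1.6009296564667999
```

View pics/w9.png

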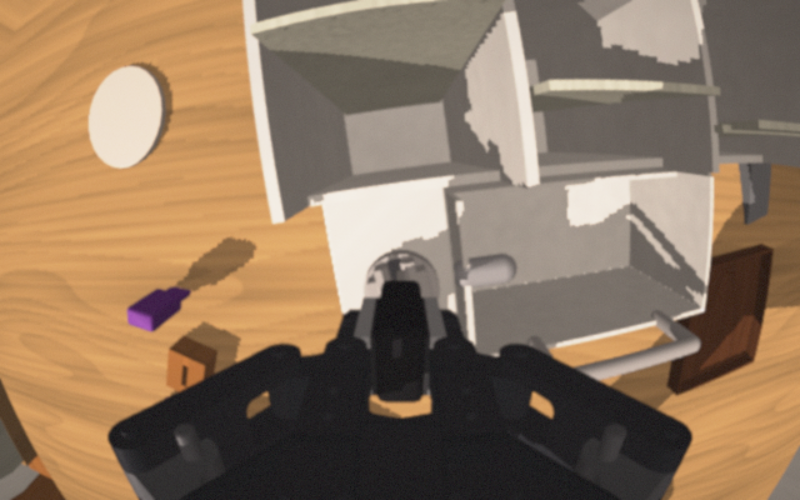

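View pics/s9.png

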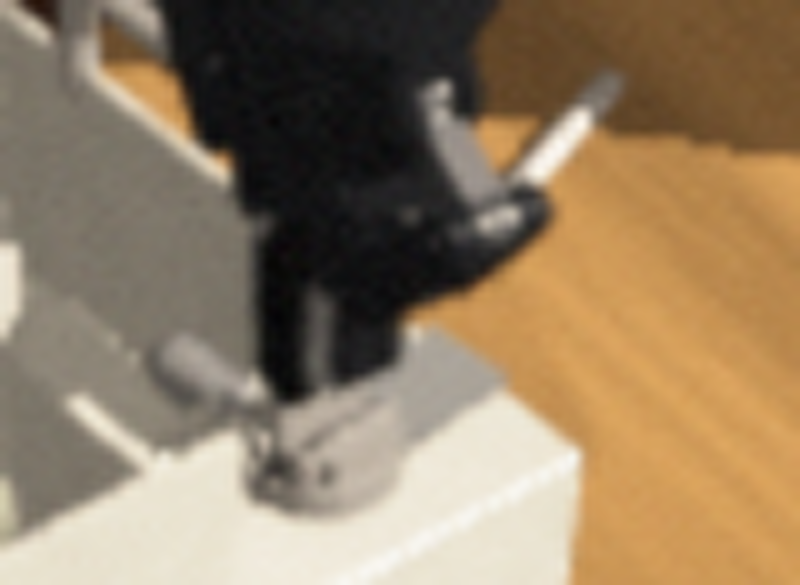

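The tongue now points to the organizer's front (at (440,375) in the enlarged scene picture) and the pin is free. I'll nudge a little further to reach the stop, then return that much and lift straight out.

>>> play_rows(steps=[[[0, 0, 0], [0, 0, 0.06]], [[0, 0, 0], [0, 0, 0.06]], [[0, 0, 0], [0, 0, 0]], [[0, 0, 0], [0, 0, 0]]])

```text
time_s: 13.7
eef_pos: [552.8, 75.8, 162.5]
ee_rot: [0.001, -0.661, 0.75, -0.0]
force: [3.9, 2.1, 4.3]
grip_width: 0.174
```

Run:
```python
from h import *
s=ctrl.sense();print(s['time_s'],s['eef_pos'],s['force'],s['wrist_torque'],s['grip_width']); R0=q2R(s['ee_rot']);print(np.arctan2(R0[1,0],R0[0,0]))
im=cams.capture('wrist'); cv2.imwrite('pics/w10.png',cv2.resize(im[165:265,260:380,::-1],None,fx=6,fy=6,interpolation=cv2.INTER_CUBIC))
```

```text
13.7 [552.78355272  75.76254125 162.46951706] [3.88704345 2.1330458  4.34896892] [ 0.46773916 -0.77020458  0.08586601] 0.17398798135043908
-1.696613998651531
```

View pics/w10.png

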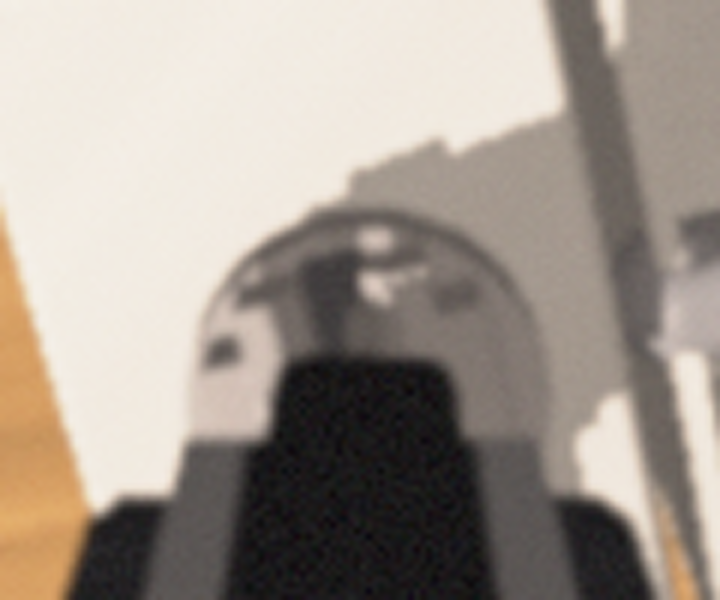

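>>> play_rows(steps=[[[0, 0, 0], [0, 0, -0.09]], [[0, 0, 0], [0, 0, 0]], [[0, 0, -0.01], [0, 0, 0]], [[0, 0, -0.012], [0, 0, 0]], [[0, 0, -0.015], [0, 0, 0]], [[0, 0, -0.03], [0, 0, 0]], [[0, 0, -0.04], [0, 0, 0]], [[0, 0, -0.03], [0, 0, 0]], [[0, 0, 0], [0, 0, 0]]])

```text
time_s: 14.65
eef_pos: [553.3, 75.6, 268.9]
ee_rot: [0.002, -0.686, 0.727, -0.002]
force: [0.5, -0.6, -0.1]
grip_width: 0.179
```

Run:
```python
from h import *
s=ctrl.sense();print(s['time_s'],s['eef_pos'],s['joints'],s['force'],s['grip_width'])
T=cams.camera_info('top')
w=np.array([atz(*ray(T,np.array(p)/2.8+[180,110]-.3),22) for p in [(597,257),(735,234),(757,375),(620,397)]])
print(w.round(1),w.mean(0),[np.linalg.norm(w[i]-w[(i+1)%4]).round(1) for i in range(4)])
c=w.mean(0); R0=q2R(s['ee_rot']); print((R0.T@(np.array([c[0],c[1],s['eef_pos'][2]])-s['eef_pos'])/750).round(4))
im=cams.capture('scene'); cv2.imwrite('pics/s11.png',cv2.resize(im[130:290,210:410,::-1],None,fx=4,fy=3.7,interpolation=cv2.INTER_CUBIC))
```

```text
14.65 [553.32124882  75.62745872 268.87386053] [-7.38486865e-02  3.60752886e-01  1.33382747e+00 -2.12349290e-04
  1.44048051e+00  1.55443603e+00] [ 0.48465315 -0.55437245 -0.13497992] 0.17918763862066442
[[ 513.  -205.2   22. ]
 [ 534.3 -346.2   22. ]
 [ 391.2 -362.5   22. ]
 [ 371.1 -224.1   22. ]] [ 452.39116194 -284.47536075   22.        ] [np.float64(142.6), np.float64(144.0), np.float64(139.9), np.float64(143.1)]
[ 0.4871  0.1068 -0.0005]
```

View pics/s11.png

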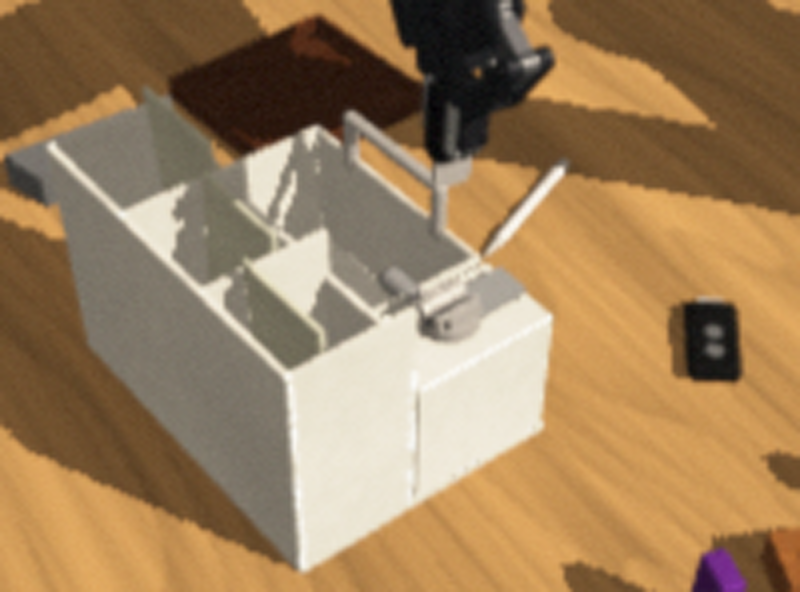

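>>> play_rows(steps=[[[0.0487, 0.0107, 0], [0, 0, 0]], [[0.0487, 0.0107, 0], [0, 0, 0]], [[0.0487, 0.0107, 0], [0, 0, 0]], [[0.0487, 0.0107, 0], [0, 0, 0]], [[0.0487, 0.0107, 0], [0, 0, 0]], [[0.0487, 0.0107, 0], [0, 0, 0]], [[0.0487, 0.0107, 0], [0, 0, 0]], [[0.0487, 0.0107, 0], [0, 0, 0]], [[0.0487, 0.0107, 0], [0, 0, 0]], [[0.0487, 0.0107, 0], [0, 0, 0]], [[0, 0, 0.045], [0, 0, 0]], [[0, 0, 0.045], [0, 0, 0]], [[0, 0, 0.045], [0, 0, 0]], [[0, 0, 0.045], [0, 0, 0]], [[0, 0, 0], [0, 0, 0]], [[0, 0, 0], [0, 0, 0]]])

```text
time_s: 16.3
eef_pos: [451.3, -284.3, 130.2]
ee_rot: [-0.0, -0.687, 0.727, 0.0]
force: [1.2, 0.0, -0.3]
grip_width: 0.177
```

Run:
```python
from h import *
s=ctrl.sense();print(s['time_s'],s['eef_pos'],s['joints'],s['force'],s['grip_width'])
im=cams.capture('wrist'); cv2.imwrite('pics/w12.png',im[:,:,::-1])
```

```text
16.3 [ 451.32843756 -284.2836522   130.2456524 ] [-7.81877119e-01  4.31993225e-01  1.60743932e+00 -6.02138054e-05
  1.10301751e+00  8.46201281e-01] [ 1.22858948  0.04790845 -0.27269506] 0.17683323039523144
```

View pics/w12.png

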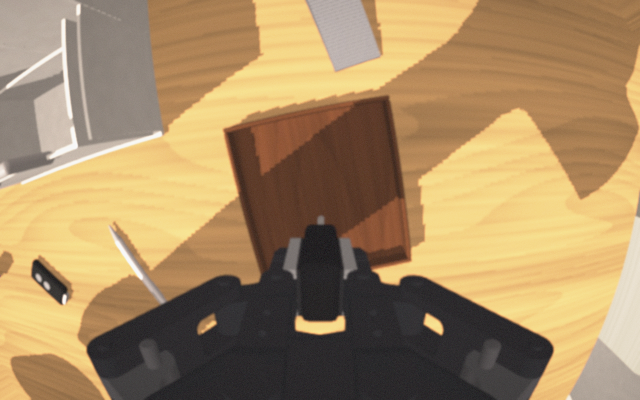

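Run:
```python
from h import *
s=ctrl.sense();I=cams.camera_info('wrist');R0=q2R(s['ee_rot'])
w=np.array([atz(*rayw(I,p),22) for p in [(225,130),(388,97),(410,260)]]);print(w.round(1),'ctr',(w[0]+w[2])/2, [np.linalg.norm(w[i]-w[i+1]) for i in(0,1)])
print(cams.tip_of('wrist','tray')[:2])
print('shift',R0.T@(((w[0]+w[2])/2)-s['eef_pos'])/750, R0.round(2))
```

```text
[[ 517.1 -210.8   22. ]
 [ 535.9 -346.8   22. ]
 [ 390.3 -366.5   22. ]] ctr [ 453.68985835 -288.67934725   22.        ] [np.float64(137.29057915058868), np.float64(146.93361029884937)]
[{'pixel': [322.7, 191.9], 'p': 0.75}]
shift [ 0.0049592  -0.00262541  0.14566048] [[-0.06 -1.    0.  ]
 [-1.    0.06 -0.  ]
 [ 0.   -0.   -1.  ]]
```

The tray's corners at (225,130), (388,97) and (410,260) give its centre within 5 mm of where I am. I'll lower the key and release it.

>>> play_rows(steps=[[[0.004, -0.0025, 0.035], [0, 0, 0]], [[0, 0, 0.035], [0, 0, 0]], [[0, 0, 0.025], [0, 0, 0]], [[0, 0, 0.013], [0, 0, 0]], [[0, 0, 0.008], [0, 0, 0]], [[0, 0, 0], [0, 0, 0]], [[0, 0, 0], [0, 0, 0]]])

```text
time_s: 17.1
eef_pos: [453.5, -287.8, 43.9]
ee_rot: [0.0, -0.687, 0.727, -0.001]
force: [0.3, -0.4, -0.7]
grip_width: 0.177
```

>>> play_rows(steps=[[[0, 0, 0], [0, 0, 0]], [[0, 0, 0], [0, 0, 0]], [[0, 0, 0], [0, 0, 0]], [[0, 0, 0], [0, 0, 0]], [[0, 0, 0], [0, 0, 0]], [[0, 0, 0], [0, 0, 0]], [[0, 0, 0], [0, 0, 0]], [[0, 0, 0], [0, 0, 0]]], grip=0.3, squeeze=20)

```text
time_s: 17.9
eef_pos: [453.1, -287.5, 42.9]
ee_rot: [-0.0, -0.687, 0.727, -0.0]
force: [0.7, 0.0, -0.3]
grip_width: 0.697
```

Run:
```python
from h import *
s=ctrl.sense();print(s['time_s'],s['eef_pos'],s['joints'],s['force'],s['grip_width'])
im=cams.capture('wrist'); cv2.imwrite('pics/w13.png',im[:,:,::-1])
```

```text
17.9 [ 453.08389048 -287.46244559   42.90233617] [-7.83837134e-01  5.61650972e-01  1.66931384e+00 -2.73797250e-05
  9.10580124e-01  8.44180827e-01] [ 0.67063475  0.00137405 -0.27581475] 0.6970461356933983
```

View pics/w13.png

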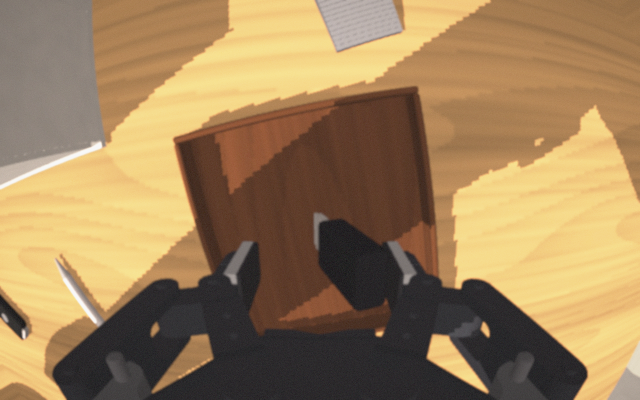

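The key leans on the right finger at (350,265), well inside the tray. I'll open fully and lift slowly.

>>> play_rows(steps=[[[0, 0, 0], [0, 0, 0]], [[0, 0, 0], [0, 0, 0]], [[0, 0, 0], [0, 0, 0]], [[0, 0, 0], [0, 0, 0]], [[0, 0, -0.01], [0, 0, 0]], [[0, 0, -0.015], [0, 0, 0]], [[0, 0, -0.02], [0, 0, 0]], [[0, 0, -0.03], [0, 0, 0]], [[0, 0, -0.04], [0, 0, 0]], [[0, 0, -0.04], [0, 0, 0]], [[0, 0, -0.04], [0, 0, 0]], [[0, 0, 0], [0, 0, 0]]], grip=0)

```text
time_s: 19.15
eef_pos: [454.3, -288.5, 194.2]
ee_rot: [0.0, -0.687, 0.727, -0.004]
force: [-0.4, -0.4, -1.1]
grip_width: 1.003
```

Run:
```python
from h import *
s=ctrl.sense();print(s['time_s'],s['eef_pos'],s['joints'],s['force'],s['grip_width'])
I=cams.camera_info('wrist');im=cams.capture('wrist'); cv2.imwrite('pics/w14.png',im[:,:,::-1])
for d in cams.tip_of('wrist','key_center')[:3]: print(d, atz(*rayw(I,d['pixel']),12))
for d in cams.tip_of('wrist','tray')[:3]: print(d, atz(*rayw(I,d['pixel']),0))
```

```text
19.15 [ 454.29094371 -288.52348586  194.15578095] [-7.83670596e-01  3.68074910e-01  1.52079438e+00  3.19080710e-05
  1.24425771e+00  8.44130287e-01] [-0.40441863 -0.41903762 -1.10404831] 1.0033251373365082
{'pixel': [0.5, 271.1], 'p': 0.81} [331.64428752 349.54585304  12.        ]
{'pixel': [360.0, 188.5], 'p': 0.55} [ 447.44862851 -334.23689949   12.        ]
{'pixel': [35.0, 167.8], 'p': 0.28} [512.53945395 129.53613531  12.        ]
{'pixel': [317.6, 185.3], 'p': 0.64} [ 451.13834542 -288.48988562    0.        ]
```

View pics/w14.png

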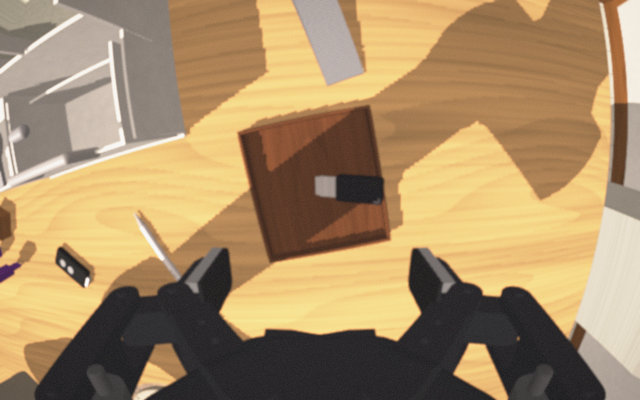

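The key lies in the tray: grip at (360,188), blade end at (316,187), its grip end against the right wall and its centre about 47 mm from the tray's middle, within the limits. Next is the bin.

Run:
```python
from h import *
s=ctrl.sense();R0=q2R(s['ee_rot']);print((R0.T@(np.array([551,-43.5,265])-s['eef_pos'])/750).round(4)); plan([551,-43.5,265],-1.461)
```

```text
[-0.3319 -0.1121 -0.1013]
shift mm [-248.9  -84.1  -76. ] norm [-0.3319 -0.1121 -0.1013] rot rad [ 0.     0.    -0.167] norm [ 0.0004  0.0005 -0.2126]
```

>>> play_rows(steps=[[[0, 0, -0.034], [0, 0, 0]], [[0, 0, -0.034], [0, 0, 0]], [[0, 0, -0.034], [0, 0, 0]], [[-0.0415, -0.014, 0], [0, 0, 0]], [[-0.0415, -0.014, 0], [0, 0, 0]], [[-0.0415, -0.014, 0], [0, 0, 0]], [[-0.0415, -0.014, 0], [0, 0, 0]], [[-0.0415, -0.014, 0], [0, 0, 0]], [[-0.0415, -0.014, 0], [0, 0, 0]], [[-0.0415, -0.014, 0], [0, 0, 0]], [[-0.0415, -0.014, 0], [0, 0, 0]], [[0, 0, 0], [0, 0, -0.106]], [[0, 0, 0], [0, 0, -0.106]], [[0, 0, 0], [0, 0, 0]], [[0, 0, 0], [0, 0, 0]]], grip=1)

```text
time_s: 20.8
eef_pos: [550.9, -43.7, 264.9]
ee_rot: [0.0, 0.744, -0.668, -0.001]
force: [0.5, -0.1, 1.5]
grip_width: -0.002
```

Run:
```python
from h import *
s=ctrl.sense();print(s['time_s'],s['eef_pos'],s['joints'],s['force'],s['grip_width'])
plan([551,-43.5,128],-1.461)
im=cams.capture('wrist'); cv2.imwrite('pics/w15.png',im[:,:,::-1])
im=cams.capture('scene'); cv2.imwrite('pics/s15.png',cv2.resize(im[100:290,210:410,::-1],None,fx=4,fy=3.1,interpolation=cv2.INTER_CUBIC))
```

```text
20.8 [550.92449809 -43.68018107 264.92364372] [-2.91135770e-01  3.54085181e-01  1.35326634e+00 -1.76808687e-05
  1.43577900e+00  1.17273386e+00] [ 0.48318479 -0.0649307   1.48015088] -0.0019305645784909444
shift mm [-1.000e-01 -3.000e-01  1.369e+02] norm [-1.000e-04 -4.000e-04  1.826e-01] rot rad [ 0.001  0.001 -0.003] norm [ 0.0018  0.0007 -0.0037]
```

View pics/w15.png

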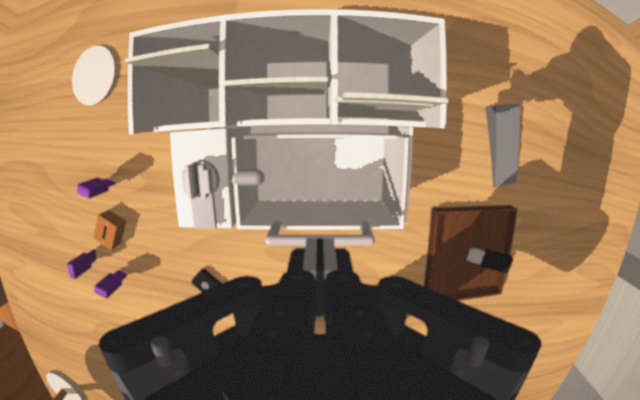

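View pics/s15.png

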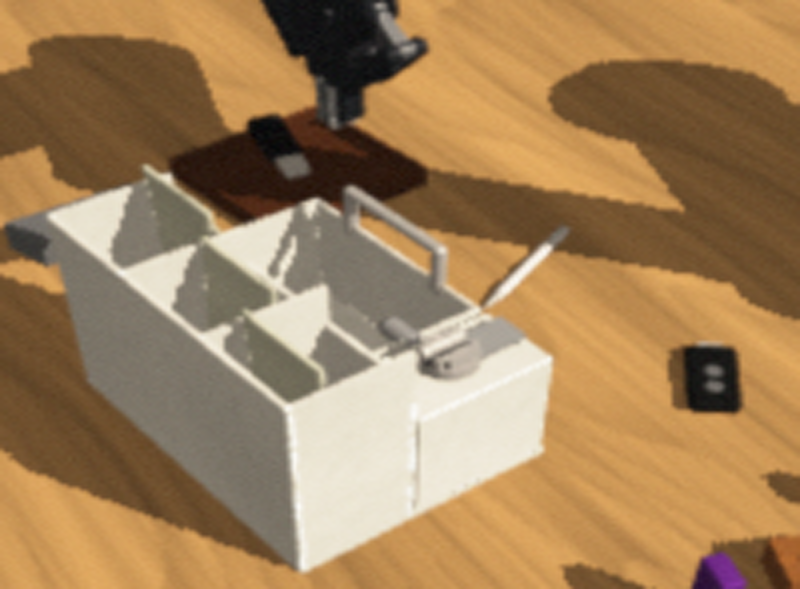

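Run:
```python
from h import *
I=cams.camera_info('wrist');s=ctrl.sense();R0=q2R(s['ee_rot'])
for d in cams.tip_of('wrist','bin_pull')[:1]: print(d,R0.T@(atz(*rayw(I,d['pixel']),149)-s['eef_pos']),atz(*rayw(I,d['pixel']),149))
print(atz(*rayw(I,(268,238)),149),atz(*rayw(I,(372,240)),149))
```

```text
{'pixel': [323.3, 241.3], 'p': 0.73} [  4.60251128  40.02597252 116.28911528] [511.6381397  -52.62836801 149.        ]
[509.14017969  -2.42157692 149.        ] [517.30814743 -96.63939542 149.        ]
```

The bar is at (320,240) and measures 35 to 40 mm in front of the fingers, as planned. The fingers go down behind it.

>>> play_rows(steps=[[[0.004, 0, 0.03], [0, 0, 0]], [[0, 0, 0.04], [0, 0, 0]], [[0, 0, 0.04], [0, 0, 0]], [[0, 0, 0.04], [0, 0, 0]], [[0, 0, 0.02], [0, 0, 0]], [[0, 0, 0.0126], [0, 0, 0]], [[0, 0, 0], [0, 0, 0]], [[0, 0.01, 0], [0, 0, 0]], [[0, 0.01, 0], [0, 0, 0]], [[0, 0.01, 0], [0, 0, 0]], [[0, 0, 0], [0, 0, 0]]])

```text
time_s: 22.05
eef_pos: [528.6, -49.2, 129.4]
ee_rot: [-0.0, 0.745, -0.668, 0.0]
force: [-0.2, -0.4, -0.0]
grip_width: -0.002
```

Run:
```python
from h import *
s=ctrl.sense();print(s['time_s'],s['eef_pos'],s['force'],s['grip_width'])
im=cams.capture('scene'); cv2.imwrite('pics/s16.png',cv2.resize(im[130:290,210:410,::-1],None,fx=4,fy=3.7,interpolation=cv2.INTER_CUBIC))
```

```text
22.05 [528.55193443 -49.23360393 129.43320623] [-0.20317663 -0.35398317 -0.00567028] -0.0015179958147067002
```

View pics/s16.png

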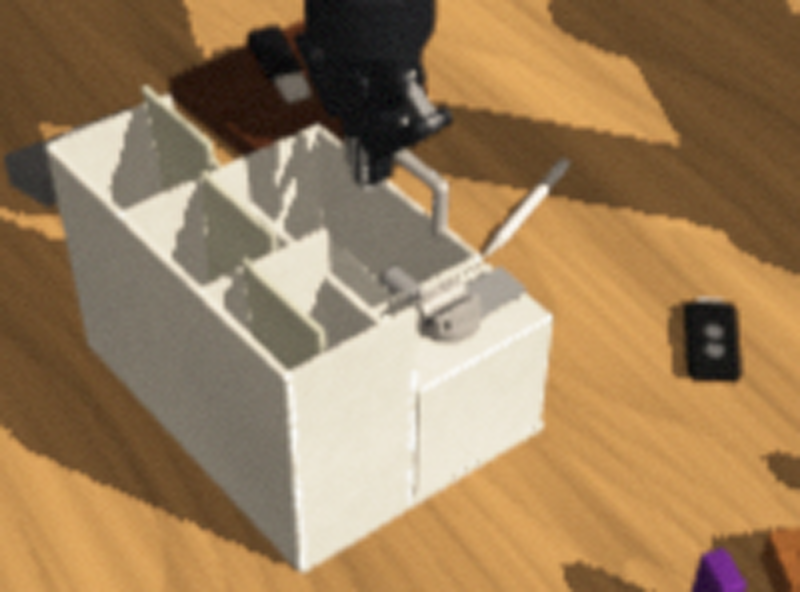

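>>> play_rows(steps=[[[0, 0.0133, 0.0004], [0, 0, 0]], [[0, 0.0133, 0.0015], [0, 0, 0]], [[0, 0.0133, 0.0024], [0, 0, 0]], [[0, 0, 0], [0, 0, 0]]])

```text
time_s: 22.5
eef_pos: [499.0, -52.4, 125.7]
ee_rot: [-0.0, 0.745, -0.668, 0.0]
force: [0.5, 0.1, -0.3]
grip_width: -0.002
```

>>> play_rows(steps=[[[0, 0.0133, 0.0035], [0, 0, 0]], [[0, 0.0133, 0.0045], [0, 0, 0]], [[0, 0.0133, 0.0057], [0, 0, 0]], [[0, 0, 0], [0, 0, 0]]])

```text
time_s: 22.9
eef_pos: [469.3, -55.6, 115.1]
ee_rot: [0.0, 0.745, -0.668, -0.0]
force: [0.2, 0.2, 0.1]
grip_width: -0.0
```

Run:
```python
from h import *
s=ctrl.sense();print(s['time_s'],s['eef_pos'],s['force'],s['grip_width'])
im=cams.capture('scene'); cv2.imwrite('pics/s17.png',cv2.resize(im[130:290,210:410,::-1],None,fx=4,fy=3.7,interpolation=cv2.INTER_CUBIC))
```

```text
22.9 [469.28659885 -55.59120793 115.0615751 ] [0.16526869 0.21552373 0.06357359] -0.000357693722531996
```

View pics/s17.png

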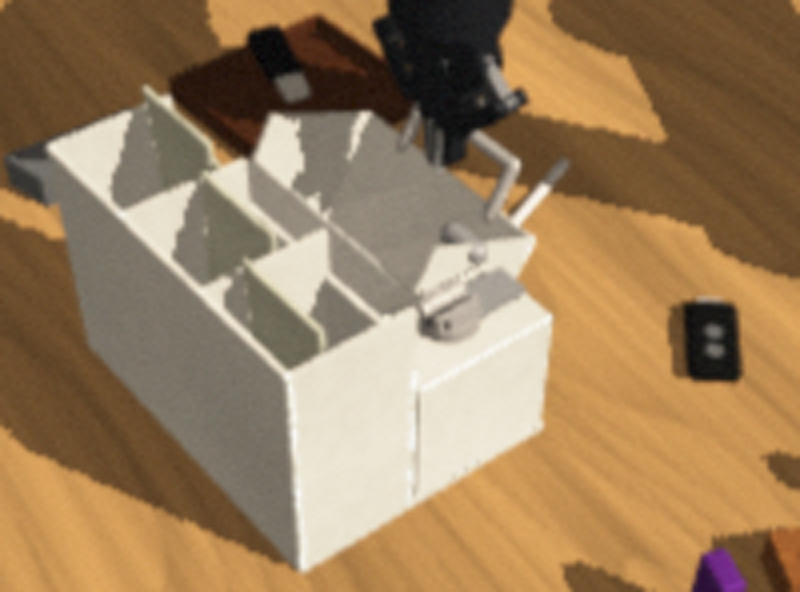

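The bin is tilting out with the bar; I'll continue to the stop in small steps.

>>> play_rows(steps=[[[0, 0.0133, 0.007], [0, 0, 0]], [[0, 0.008, 0.005], [0, 0, 0]], [[0, 0.004, 0.0024], [0, 0, 0]], [[0, 0, 0], [0, 0, 0]]])

```text
time_s: 23.35
eef_pos: [450.7, -57.7, 104.3]
ee_rot: [0.0, 0.745, -0.667, -0.0]
force: [-0.0, 0.2, 1.2]
grip_width: 0.001
```

>>> play_rows(steps=[[[0, 0.004, 0.002], [0, 0, 0]], [[0, 0.003, 0.001], [0, 0, 0]], [[0, 0, 0], [0, 0, 0]]])

```text
time_s: 23.65
eef_pos: [449.8, -58.1, 104.0]
ee_rot: [-0.004, 0.744, -0.668, 0.005]
force: [19.6, 9.0, 2.7]
grip_width: 0.0
```

It has reached the stop, with 20 N building up. I'll back off and rise.

>>> play_rows(steps=[[[0, -0.01, 0], [0, 0, 0]], [[0, -0.012, 0], [0, 0, 0]], [[0, -0.012, 0], [0, 0, 0]], [[0, 0, -0.02], [0, 0, 0]], [[0, 0, -0.04], [0, 0, 0]], [[0, 0, -0.045], [0, 0, 0]], [[0, 0, -0.045], [0, 0, 0]], [[0, 0, -0.045], [0, 0, 0]], [[0, 0, -0.02], [0, 0, 0]], [[0, 0, 0], [0, 0, 0]], [[0, 0, 0], [0, 0, 0]]])

```text
time_s: 24.75
eef_pos: [470.8, -55.4, 262.4]
ee_rot: [0.0, 0.745, -0.667, -0.001]
force: [0.0, -1.5, -1.3]
grip_width: -0.002
```

Run:
```python
from h import *
s=ctrl.sense();print(s['time_s'],s['eef_pos'],s['force'])
im=cams.capture('scene'); cv2.imwrite('pics/s18.png',cv2.resize(im[100:310,210:470,::-1],None,fx=3,fy=2.8,interpolation=cv2.INTER_CUBIC))
S=cams.camera_info('scene');xh=np.array([np.cos(.11),np.sin(.11),0])
b=cams.tip_of('scene','bin_pull')[0];print(b)
for th in(.45,.5,.55,.6):
    X=np.array([515,-49,9])-xh*140*np.sin(th)+[0,0,140*np.cos(th)]; print(th,proj(S,X).round(1))
im=cams.capture('wrist'); cv2.imwrite('pics/w18.png',im[:,:,::-1])
I=cams.camera_info('wrist')
for d in cams.tip_of('wrist','bin_pull')[:1]: print(d,atz(*rayw(I,d['pixel']),124.5))
for d in cams.tip_of('scene','key_center')[:5]: print(d,atz(*ray(S,d['pixel']),22).round(1))
for n in ['fob','coaster','pen','wedge']: print(n,[atz(*ray(S,d['pixel']),0).round(1)[:2] for d in cams.tip_of('scene',n)[:1]])
```

```text
24.75 [470.76948143 -55.36536381 262.37689367] [ 0.03098124 -1.48038793 -1.27800543]
{'pixel': [331.4, 163.2], 'p': 0.91}
0.45 [325.1 165.2]
0.5 [326.9 165.2]
0.55 [328.6 165.3]
0.6 [330.3 165.5]
{'pixel': [320.3, 229.9], 'p': 0.79} [433.86584242 -61.15283386 124.5       ]
{'pixel': [454.5, 282.8], 'p': 0.74} [353.2 339.   22. ]
{'pixel': [284.0, 155.7], 'p': 0.74} [ 461.2 -269.    22. ]
{'pixel': [390.0, 289.2], 'p': 0.66} [491.1 273.1  22. ]
{'pixel': [276.1, 143.5], 'p': 0.52} [ 452.5 -336.2   22. ]
fob [array([346.2,  99.2])]
coaster [array([674.5, 323.5])]
pen [array([383.9, -79. ])]
wedge [array([ 618.3, -295.2])]
```

View pics/s18.png

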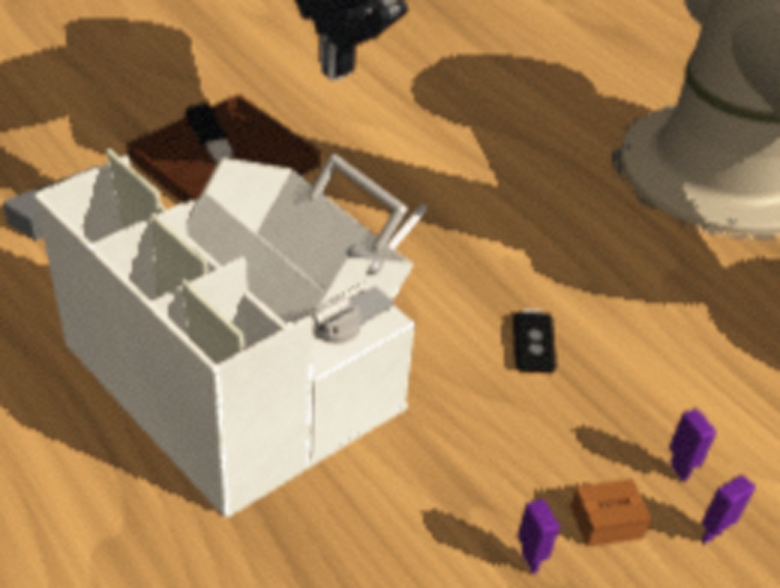

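View pics/w18.png

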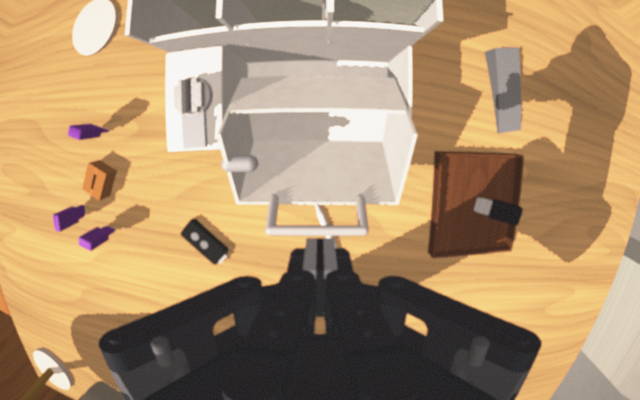

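```bash
python3 -c "
from rig import ctrl
print(ctrl.finish_job())"
```

```text
the job is handed in; nothing more can be done
None
```

The job is handed in after about 25 s of robot time, with every step done. `finish_job` returned no verdict, so the results below come from my own checks.

**What I did**
- I pulled the black key from its stand and put its blade in the slot; there was no contact force on the way in.
- I turned the lock clockwise with the key and lifted the key out. I then released it in the tray and hooked the bin open by its pull bar.

**Last checks**
- **Lock:** the tongue points to the organizer's front and the bin pin is free. I judged the stop from the tool angle and the pictures. The torque at the end was only about 0.09 N m, so I did not feel a hard stop there.
- **Bin:** it ran onto its stop with about 20 N and stayed there. The bar had travelled about 81 mm, which fits 0.6 rad.
- **Key:** it lies in the tray with the grip centre about 47 to 50 mm from the tray's middle, where the limit is 67 mm. The grip's end probably rests on the side wall's rim, so it is not quite flat. In the wrist view it looked about 2 mm off the fingers' centre line, against about 0 from the grasp measurement; I allowed for this when inserting it.
- **Bystanders:** all four are where the first pictures put them, within the networks' scatter of up to about 7 mm. The arm is clear of everything.

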